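# Put the V-block back into its hidden seat under the shelf

## Task

Put the loose V-block away in the small blue rack: lift it off the bench, set it down flat in the empty middle lane in front of the upper shelf and let go, then push it straight back under the shelf until it drops into its seat and lies flat there. How deep the seat and its end stop lie is different every time and cannot be seen, so feel for the stop and do not ram the block against it. Leave the other tooling parts where they are.

Things in the scene. Friction and masses are not known exactly. Their poses are not given: they have to be found in the camera images.
- vblock: Loose aluminium V-block, 90 long (x) x 50 wide (y) x 45 high (z) mm, about 0.35 to 0.7 kg, with flat upright sides and a V-groove (34 mm wide at the top, 17 mm deep) along its length in the top. Same after a half turn. Origin: centre of its underside. Starts groove up on the bench, some way in front of the rack's open end (towards -y).
- rack: Blue steel bench rack, fixed, 260 mm wide (y), open end facing to the robot's right (about -y). Origin: at bench height on the middle lane's centre line, below the front edge of the upper shelf; x points into the rack (about to world +y). Its side lanes hold fixed parts at x > 30 mm, up to 90 mm above the bench. Parts on the shelf reach 220 mm above the bench.
- lane (a point): Open front end of the middle lane, on the deck's top, lane centre: rack x = -150 mm, 20 mm above the bench. The flat deck runs from here into the rack. The lane is 60 mm wide between two rails 6 mm thick and 300 mm long, tops 28 mm above the bench. Axes as the rack.
- shelf_edge (a point): Middle of the upper shelf's front lower edge: rack x = 0, 155 mm above the bench. The shelf is 20 mm thick and reaches 160 mm further in x. Axes as the rack.
- seat_area (a point): Not the seat itself: marks rack x = 0 at the seat floor's height, 14 mm above the bench. Under the shelf the lane's deck ends in a step 6 mm down at a hidden rack x from 0 to 36 mm. Behind the step is the seat, a flat pocket 96 mm long, ended by a rigid upright stop. Seated, the V-block lies flat with its rear end 0 to 42 mm behind the shelf's front edge.
- sleeve: Bystander: loose steel sleeve (open tube), 64 mm outer diameter, 55 mm high, upright on the bench beside the V-block, nearer to the robot or further away. Origin: centre of its underside.
- collar: Bystander: loose dark stepped collar, flange 68 mm diameter, 40 mm high, on the bench behind the rack's closed end (about +y). Origin: centre of its underside.
- clamp: Bystander: loose flat steel clamp plate with two holes, 50 x 80 x 14 mm, on the bench behind the rack's closed end (about +y). Origin: centre of its underside.
Mind the look-alikes: they are no part of the job. Leave any purple or turquoise look-alike of the vblock alone.

How it is judged:
On the way:
1. the V-block stands flat on the deck of the middle lane, in front of the shelf, let go (y of vblock in the frame of rack between -0.009 and 0.009 m and x of vblock in the frame of rack between -0.125 and -0.01 m and z of vblock in the frame of rack between 0.018 and 0.0225 m and angle between vblock's own z axis and vertical below 0.04 rad and contact force between the fingers and vblock below 0.2 N), for 0.2 s.
At the end, for the whole second after the job is handed in: The V-block rests in the hidden seat of the middle lane: underside less than 16.2 mm above the bench (the seat floor is at 14 mm, the deck at 20 mm), flat within 0.03 rad, within 9 mm of the lane's centre line, its centre 40 to 95 mm behind the shelf's front edge, at rest (y of vblock in the frame of rack between -0.009 and 0.009 m and x of vblock in the frame of rack between 0.04 and 0.095 m and z of vblock in the frame of rack below 0.0162 m and angle between vblock's own z axis and vertical below 0.03 rad and linear speed of vblock below 0.02 m/s); the robot touches nothing.
It fails at once if the V-block under the shelf is rammed against the rack or its stop (more than 40 N between them) (contact force between vblock and rack above 40 N and x of vblock in the frame of rack above 0 m).
It fails at once if the sleeve is moved by more than 25 mm (distance of sleeve from where it was at the start of the episode above 0.025 m).
It fails at once if the collar is moved by more than 25 mm (distance of collar from where it was at the start of the episode above 0.025 m).
It fails at once if the clamp is moved by more than 25 mm (distance of clamp from where it was at the start of the episode above 0.025 m).
It also fails if it takes over 69 s, if anything falls off the work surface, if the arm or the gripper's body presses on something with over 40 N, if the wrist force passes 120 N, or if a joint passes its speed limit or range.

## Robot

A 6-joint arm with a two-finger parallel gripper is mounted at the origin on the work surface. World frame = base frame: x ahead of the robot, y to its left, z up, the work surface at z = 0. Lengths are in m, angles in rad, forces in N, time in s.
With the tool pointing down it reaches from about 0.375 to 0.9 m from the base axis. Payload 3.1 kg.
Tool frame: the origin (TCP) lies on the centre line of the jaws, within the pads' length; the fingertips stand 19 mm ahead of it and the grasp point (between the pads) is the TCP; z points along the fingers, y is the direction in which the jaws open and shut (so a half turn about z gives the same grasp; the last joint's range is limited). The gripper opens to 85 mm and grips with 20 to 120 N. Pads are 22 mm wide; open, the fingers measure 114 mm over their backs; the gripper's body (76 mm by 85 mm) begins 54 mm behind the grasp point. The pads swing forward as they close: fully open they stand 13 mm farther back than shut.
Start: joints at [0.935, 0.527, 1.433, -0, 1.181, -0.178], TCP at [0.276, 0.561, 0.218] pointing down, gripper open.
Joint ranges: [-3.08, 3.08], [-0.75, 2.2], [0.22, 2.44], [-1.43, 4.57], [0, 2.65], [-2.85, 2.85]. Speed limits (rad/s): [2.79, 2.79, 3.14, 3.14, 3.14, 3.14].

## Interface

Orientations are given as a unit quaternion [x, y, z, w].
In Python, from station import manip, imaging, workorder gives the robot as it stands.
- The arm moves only by the shell command python3 -m creep 'ROWS' [FORCE]. ROWS is a JSON object of lists of equal length, an entry for each row: "claw": the finger opening in cm, from 0 to 8.54; "dp": the shift along the tool's x, y, z in cm, a list of three; "roll": the turn about the tool's z in rad. In form: {"claw": [claw, ...], "dp": [[dx, dy, dz], ...], "roll": [roll, ...]}. A call has 1 to 12 rows; each row is the pose to reach, as a shift and turn from the pose commanded when the call began, along the tool's axes at that moment; what a row does not reach only later rows make up. A row lasts 1/10 s, in which the tool goes at most 50 mm and 8.59 degrees, less where a joint would pass 70% of its speed; a pose out of reach is approached as far as the arm can. A call with a gripper value outside its range is refused whole. The fingers move at their own pace and stop on an object; FORCE is the grip in N (left out, the last holds). Time passes only in rows, so rows that repeat a pose let the fingers close. It gives the time, the measured TCP pose, the force and the opening at its end, in the units of the state.
- manip.sense(): the state, without advancing time (a new reading comes with each control period).
- imaging.snapshot(name): name is "side" or "top"; returns a dict with "image" (400x640x3 uint8, red, green, blue), "z_map" (400x640 float32, m along the optical axis (not along the pixel's ray), 0 where there is no reading), "vfov" (degrees; the focal length in pixels is half the picture's height over the tangent of half this angle, whatever the lens; pixels are square), "cx", "cy" (the principal point, pixels), "R" (3x3) and "t" (3): a world point X has camera coordinates R X + t. Camera axes: x right, y down, z forward; pixel columns grow to the right and rows downward; lengths in m; the calibration is good to about 2 mm. A picture is of the moment at which its call begins.
- workorder.sign_off(): hands the job in, once; it reports no verdict.
The state is a dict: "t": time; "q": joint angles; "qd": joint speeds; "tau": joint torques, N m; "tcp_pos": TCP position; "tool_rot": TCP orientation; "force": force on the tool from outside, world axes, zero at the start; "ft_torque": the same for the moment, N m; "finger_gap": opening from 0.0 (shut) to 1.0 (fully open).
Only numpy, scipy, OpenCV 4.12 (cv2) and the standard library are available. Lean on these libraries where they do the work, as an engineer would, in place of code of your own. Each camera call takes 0.05 s, during which the arm holds its last target.

## Working session

There is one attempt and no reset: what is moved stays moved. The work goes in short steps, Python scripts to look and compute and a shell command to move; the robot and the scene stay as the last step left them, time stands still between calls to the robot, and variables do not carry over. Pictures are saved under pics/ and viewed, and the job is handed in when it is done.

```bash
mkdir -p pics; ls; cat > h.py <<'E'
import numpy as np, cv2
from station import manip, imaging, workorder
def snap(n):
    s=imaging.snapshot(n); return s
def K(s):
    f=200/np.tan(np.radians(s["vfov"])/2); return f,s["cx"],s["cy"]
def pts(s):
    f,cx,cy=K(s); z=s["z_map"]; v,u=np.mgrid[0:400,0:640]
    P=np.stack([(u-cx)/f*z,(v-cy)/f*z,z],-1)
    return (P-s["t"])@s["R"]
def ray(s,u,v,h):
    f,cx,cy=K(s); d=np.array([(u-cx)/f,(v-cy)/f,1])@s["R"]; c=-s["R"].T@s["t"]
    return c+d*(h-c[2])/d[2]
def proj(s,X):
    f,cx,cy=K(s); c=s["R"]@np.array(X)+s["t"]; return c[0]/c[2]*f+cx,c[1]/c[2]*f+cy
def save(n,img): cv2.imwrite("pics/"+n,img[...,::-1])
E
python3 - <<'E'
from h import *
import pickle
for n in("side","top"):
    s=snap(n); save(n+"0.png",s["image"]); pickle.dump(s,open(n+"0.pkl","wb"))
    print(n,s["vfov"],s["cx"],s["cy"],(-s["R"].T@s["t"]).round(3),s["R"].round(3).tolist(),(s["z_map"]>0).mean())
print(manip.sense())
E
```

```text
pics
side 49.82223399125469 320.59736606824157 198.65830278495466 [0.382 0.73  0.897] [[-0.962, -0.273, 0.006], [-0.19, 0.654, -0.733], [0.196, -0.706, -0.681]] 0.9958359375
top 48.662441778593134 318.74169039351756 198.828307400535 [ 0.469 -0.057  1.438] [[-0.002, -1.0, -0.015], [-0.996, 0.004, -0.089], [0.089, 0.015, -0.996]] 0.99615625
{'t': 0.1, 'q': array([ 9.35530999e-01,  5.28355507e-01,  1.43380602e+00, -1.72281455e-05,
        1.18138843e+00, -1.78507097e-01]), 'qd': array([-0.00070376, -0.00195607, -0.00251689,  0.00146588, -0.00016276,
       -0.00097404]), 'tau': array([-3.89102106e-04, -4.43311357e+01, -1.78583783e+01, -2.30768528e-04,
        3.90796762e-03, -2.69020859e-07]), 'tcp_pos': array([0.2752207 , 0.56037936, 0.21663224]), 'tool_rot': array([ 2.26395723e-01,  9.74034917e-01, -9.01901835e-04, -3.79986200e-04]), 'force': array([ 0.44990907,  0.06103197, -0.3469936 ]), 'ft_torque': array([-0.01185502,  0.0207933 , -0.01588448]), 'finger_gap': 0.9986558382601519}
```

View pics/top0.png

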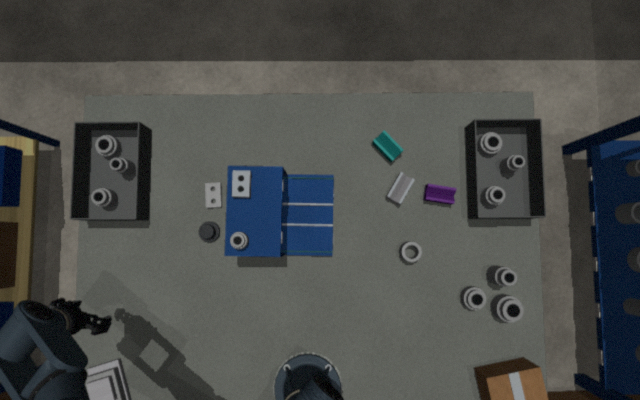

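View pics/side0.png

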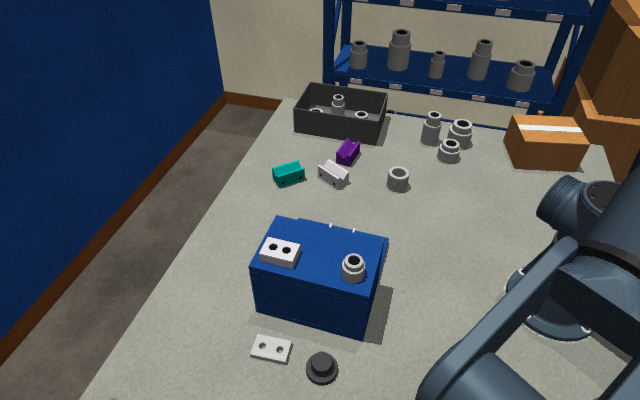

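Candidates in the top view are the turquoise look-alike at (388,147), the purple look-alike at (440,194) and the bare aluminium block at (400,189). The description says aluminium, so I choose (400,189). The sleeve is at (410,252). Next I'll check the block in a close crop and measure.

```bash
cat > m.py <<'E'
from h import *
import pickle
s=pickle.load(open("top0.pkl","rb")); im=s["image"]; P=pts(s)
def rect(mask,h=None):
    v,u=np.nonzero(mask); X=P[v,u]
    print(" n",len(v),"z pct",np.percentile(X[:,2],[5,50,95]).round(4))
    if h is not None: X=np.array([ray(s,a,b,h) for a,b in zip(u,v)])
    r=cv2.minAreaRect(X[:,:2].astype(np.float32)); print(" rect",r, "mean",X[:,:2].mean(0)); return r
v,u=np.mgrid[0:400,0:640]
box=lambda a,b,c,d:(u>=a)&(u<=b)&(v>=c)&(v<=d)
hsv=cv2.cvtColor(im,cv2.COLOR_RGB2HSV)
print("bench z",np.median(P[300:330,370:440,2]))
print("vblock"); rect(box(380,418,165,212)&(P[...,2]>0.012)&(hsv[...,1]<60),0.045)
print("sleeve"); rect(box(396,425,236,268)&(P[...,2]>0.012),0.055)
blue=(hsv[...,1]>120)&(hsv[...,0]>100)&(hsv[...,0]<125)
print("deck"); rect(box(284,338,170,262)&blue&(P[...,2]>0.01)&(P[...,2]<0.035),0.02)
print("shelf"); rect(box(220,290,160,262)&blue&(P[...,2]>0.16)&(P[...,2]<0.19),0.175)
c=im[160:220,370:460]; save("crop_v.png",cv2.resize(c,None,fx=8,fy=8,interpolation=cv2.INTER_NEAREST))
c=im[160:265,220:345]; save("crop_r.png",cv2.resize(c,None,fx=6,fy=5.6,interpolation=cv2.INTER_NEAREST))
E
python3 m.py
```

```text
bench z -0.0007302361061422091
vblock
 n 491 z pct [0.025  0.0396 0.0485]
 rect ((0.6219905018806458, -0.2969615161418915), (0.10260871052742004, 0.10396034270524979), 27.340158462524414) mean [ 0.62747351 -0.29188942]
sleeve
 n 276 z pct [0.0165 0.0528 0.0591]
 rect ((0.43282073736190796, -0.31550276279449463), (0.07566288858652115, 0.06601293385028839), 44.56328582763672) mean [ 0.42933412 -0.31981873]
deck
 n 3460 z pct [0.0147 0.0198 0.0247]
 rect ((0.5444011688232422, -0.001226074993610382), (0.1553851217031479, 0.2567998766899109), 89.75102233886719) mean [ 0.54535637 -0.00178569]
shelf
 n 4113 z pct [0.1706 0.1749 0.179 ]
 rect ((0.5484578609466553, 0.14768904447555542), (0.15996788442134857, 0.25684911012649536), 88.52499389648438) mean [0.54216891 0.13990354]
```

View pics/crop_v.png

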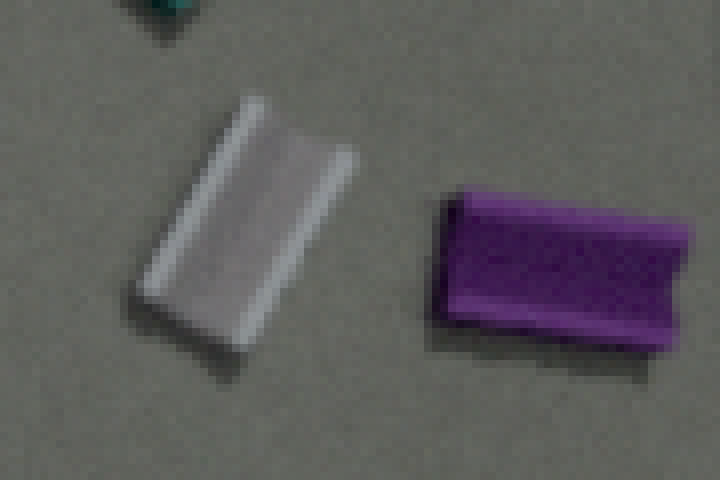

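View pics/crop_r.png

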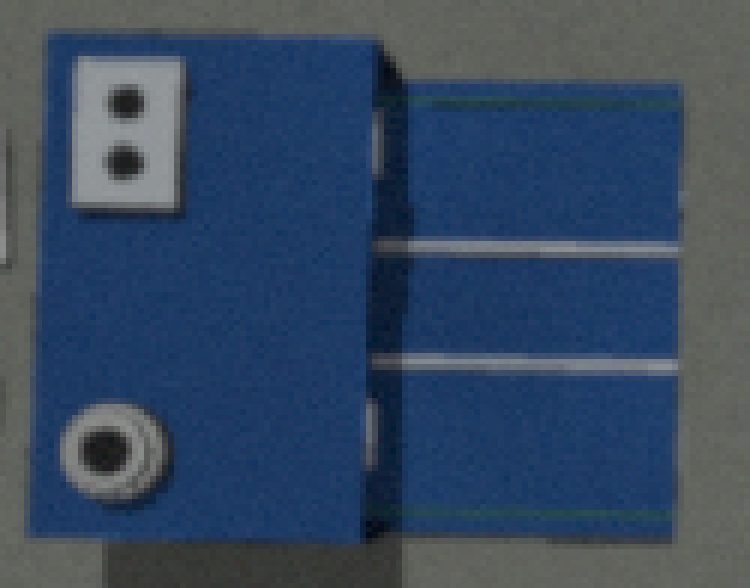

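The crop shows the bare aluminium block, groove up, centred near pixel (400.6,188), with the purple one clearly separate at (440,194). The rack's middle lane lies between the white rails at rows 204 and 225. Now I'll measure the rims and rails precisely.

```bash
cat >> m.py <<'E'
print("-----")
g=im.astype(int).min(-1); 
m=box(384,418,165,210)&(g>118)
n,l,st,ce=cv2.connectedComponentsWithStats(m.astype(np.uint8)); print(st[1:].tolist(),ce[1:].round(1).tolist())
for h in(0.045,):
    vv,uu=np.nonzero(m); X=np.array([ray(s,a,b,h)[:2] for a,b in zip(uu,vv)]); print("rims",cv2.minAreaRect(X.astype(np.float32)),X.mean(0),"z",np.median(P[vv,uu,2]))
    for i in range(1,n):
        vv,uu=np.nonzero(l==i)
        if len(vv)<15: continue
        X=np.array([ray(s,a,b,h)[:2] for a,b in zip(uu,vv)]); d=cv2.fitLine(X.astype(np.float32),cv2.DIST_L2,0,.01,.01).ravel(); dd=(X-X.mean(0))@d[:2]; print(" rim",len(vv),X.mean(0),np.degrees(np.arctan2(d[1],d[0])),np.ptp(dd))
# rails
R=[]
for a,b in((198,210),(219,231)):
    m=box(287,332,a,b)&(g>95); w=g-60
    X=[]
    for uu in range(288,332):
        col=np.clip(g[a:b,uu]-85,0,None); 
        if col.sum()>20: X.append(ray(s,uu,(col*np.arange(a,b)).sum()/col.sum(),0.028)[:2])
    X=np.array(X); d=cv2.fitLine(X.astype(np.float32),cv2.DIST_HUBER,0,.001,.001).ravel(); d=d*np.sign(d[1]); d[2:]=np.abs(d[2:])*np.sign(X.mean(0))
    print("rail",len(X),X.mean(0),np.degrees(np.arctan2(d[1],d[0])),X.std(0)); R.append((X.mean(0),d))
print("gap",R[0][0]-R[1][0],"centre",(R[0][0]+R[1][0])/2)
for r in range(176,256,8):
    row=np.nonzero(blue[r,310:345])[0]; e=310+row.max()+.5; 
    tr=np.nonzero(P[r,270:300,2]>0.165)[0]; sh=270+tr.max()+.5
    print(r,"deck end",ray(s,e,r,0.02)[:2].round(4),"shelf front",ray(s,sh,r,0.175)[:2].round(4))
E
python3 m.py | sed -n '/-----/,$p'
```

```text
-----
[[388, 172, 15, 25, 71], [399, 178, 16, 25, 87]] [[395.2, 183.8], [406.2, 190.2]]
rims ((0.629173994064331, -0.29641735553741455), (0.0495782233774662, 0.08757776021957397), 59.04521179199219) [ 0.62858465 -0.2977215 ] z 0.04411609545121457
 rim 71 [ 0.6398026  -0.27868526] -30.518724 0.08722506315449227
 rim 87 [ 0.61942977 -0.31325682] -30.708778 0.08707938287924916
rail 44 [ 0.57906422 -0.00694003] 88.79444 [0.000864   0.04063393]
rail 44 [ 0.51295468 -0.00691867] 88.962875 [0.00076526 0.04046563]
gap [ 6.61095429e-02 -2.13659972e-05] centre [ 0.54600945 -0.00692935]
176 deck end [ 0.6692 -0.0811] shelf front [0.6479 0.0656]
184 deck end [ 0.6432 -0.0809] shelf front [0.6247 0.0655]
192 deck end [ 0.6172 -0.0808] shelf front [0.6015 0.0683]
200 deck end [ 0.5913 -0.0807] shelf front [0.5784 0.0682]
208 deck end [ 0.5655 -0.0806] shelf front [0.5554 0.068 ]
216 deck end [ 0.5398 -0.0804] shelf front [0.5325 0.0679]Traceback (most recent call last):
  File "m.py", line 42, in <module>
    row=np.nonzero(blue[r,310:345])[0]; e=310+row.max()+.5;
                                              ~~~~~~~^^
    return umr_maximum(a, axis, None, out, keepdims, initial, where)
ValueError: zero-size array to reduction operation maximum which has no identity
```

The scale checks agree: rail spacing 66.1 mm (expected 66) and deck to shelf edge about 149 mm (expected 150). The block's rims measure 87.5 x 49.6 mm, with the top at 44 mm. Before moving I need to know how far the fingers can reach under the shelf, so I'll look at the gripper's real shape.

```bash
python3 - <<'E'
from h import *
import pickle
s=pickle.load(open("top0.pkl","rb")); P=pts(s); im=s["image"]
print(proj(s,[.276,.561,.218]))
Q=P[290:340,0:125].reshape(-1,3)
st=manip.sense(); from scipy.spatial.transform import Rotation as Ro
R=Ro.from_quat(st["tool_rot"]).as_matrix(); print(R.round(3))
L=(Q-st["tcp_pos"])@R
ok=Q[:,2]>0.1
for a in np.arange(-0.30,0.04,0.02):
    m=ok&(L[:,2]>a)&(L[:,2]<=a+0.02)&(abs(L[:,0])<.15)&(abs(L[:,1])<.15)
    if m.sum()>3: print(round(a,2),m.sum(),L[m,:2].min(0).round(3),L[m,:2].max(0).round(3))
save("crop_g.png",cv2.resize(im[270:400,0:150],None,fx=5,fy=4.5))
s=pickle.load(open("side0.pkl","rb")); print(proj(s,[.276,.561,.218]))
E
```

```text
(np.float64(98.9972757167686), np.float64(309.6857163598837))
[[-0.897  0.441 -0.001]
 [ 0.441  0.897 -0.002]
 [ 0.    -0.002 -1.   ]]
-0.3 155 [-0.064 -0.076] [-0.042  0.026]
-0.28 8 [-0.058 -0.033] [-0.05  -0.002]
-0.24 59 [-0.037 -0.031] [-0.017  0.008]
-0.22 113 [-0.038 -0.033] [-0.005  0.022]
-0.2 191 [-0.04  -0.037] [0.008 0.028]
-0.18 147 [-0.039 -0.037] [0.018 0.021]
-0.16 120 [-0.039 -0.037] [0.021 0.02 ]
-0.14 186 [-0.02  -0.067] [0.012 0.069]
-0.12 144 [-0.021 -0.07 ] [0.011 0.073]
-0.1 169 [-0.019 -0.072] [0.017 0.075]
-0.08 58 [-0.015 -0.072] [0.008 0.075]
-0.06 46 [-0.013 -0.055] [-0.     0.058]
-0.04 24 [-0.012 -0.05 ] [0.006 0.049]
(np.float64(431.3612874646034), np.float64(511.5925019393296))
```

View pics/crop_g.png

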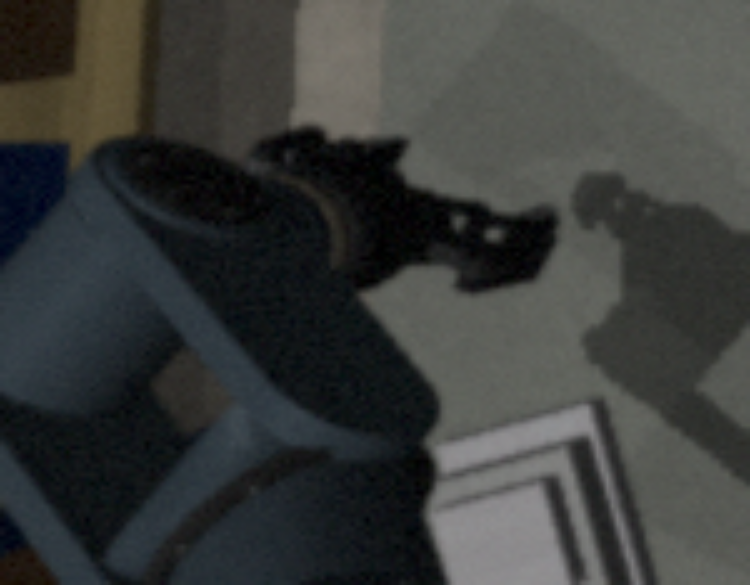

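The side camera can't see the gripper here. The depth points in tool coordinates show the gripper/wrist about ±38 mm thick along tool x above about 0.16 m behind the TCP, and thinner knuckles below that. First comes the grasp and placement. Next I'll work out the first move.

```bash
cat >> h.py <<'E'
from scipy.spatial.transform import Rotation as Ro
def plan(pos,yawy=None):
    st=manip.sense(); R=Ro.from_quat(st["tool_rot"]).as_matrix(); d=R.T@(np.array(pos)-st["tcp_pos"])*100
    y=np.degrees(np.arctan2(R[1,1],R[0,1])); r=None
    if yawy is not None: r=-np.radians((yawy-y+180)%360-180)
    print("t",round(st["t"],2),"tcp",st["tcp_pos"].round(4),"yaw_y",y.round(2),"tilt",np.degrees(np.arccos(-R[2,2])).round(2),"dp",d.round(2),"roll",r,"F",st["force"].round(2),"gap",round(st["finger_gap"],3),"q",st["q"].round(3))
E
python3 - <<'E'
from h import *
plan([.276,.561,.38]); plan([.629,-.297,.30],59.4)
import pickle
s=pickle.load(open("top0.pkl","rb"))
for c in((425,185),(455,187),(453,204),(425,200),(374,137),(403,154)): print(c,ray(s,*c,.045).round(3))
E
```

```text
t 0.1 tcp [0.2752 0.5604 0.2166] yaw_y 63.83 tilt 0.11 dp [ -0.04   0.06 -16.34] roll None F [ 0.45  0.06 -0.35] gap 0.999 q [ 0.936  0.528  1.434 -0.     1.181 -0.179]
t 0.1 tcp [0.2752 0.5604 0.2166] yaw_y 63.83 tilt 0.11 dp [-69.56 -61.36  -8.24] roll 0.07731939613211586 F [ 0.45  0.06 -0.35] gap 0.999 q [ 0.936  0.528  1.434 -0.     1.181 -0.179]
(425, 185) [ 0.636 -0.373  0.045]
(455, 187) [ 0.629 -0.467  0.045]
(453, 204) [ 0.575 -0.459  0.045]
(425, 200) [ 0.588 -0.372  0.045]
(374, 137) [ 0.791 -0.214  0.045]
(403, 154) [ 0.735 -0.305  0.045]
```

```bash
python3 -m creep '{"claw":[8.5,8.5,8.5,8.5,8.5,8.5,8.5,8.5,8.5,8.5,8.5,8.5],"dp":[[0,0,-5],[0,0,-10],[0,0,-15],[-3,-3,-16],[-7,-6,-16],[-10,-9,-16],[-14,-12,-16],[-18,-15.5,-16],[-21,-19,-16],[-25,-22,-16],[-29,-25,-16],[-32,-29,-16]],"roll":[0,0,0,0,0,0,0,0,0,0,0,0]}'; python3 -c "
from h import *
plan([.629,-.297,.30],59.4)"
```

```text
t: 1.3
tcp_pos: [0.4363, 0.1576, 0.3773]
tool_rot: [0.226, 0.974, 0.0, 0.0]
force: [0.4, -0.3, 0.4]
finger_gap: 0.992
t 1.3 tcp [0.4363 0.1576 0.3773] yaw_y 63.83 tilt 0.05 dp [-37.34 -32.31   7.74] roll 0.07731011595733711 F [ 0.35 -0.3   0.43] gap 0.992 q [ 0.105  0.135  1.58  -0.     1.426 -1.009]
```

```bash
python3 -m creep '{"claw":[7.2,7.2,7.2,7.2,7.2,7.2,7.2,7.2,7.2,7.2,7.2,7.2],"dp":[[-3.7,-3.2,0],[-7.4,-6.4,0],[-11,-9.6,0],[-14.8,-12.8,0],[-18.5,-16,0],[-22,-19.2,0],[-26,-22.4,2],[-29.6,-25.6,4],[-33.5,-29,6],[-37.3,-32.3,8],[-37.3,-32.3,8],[-37.3,-32.3,8]],"roll":[0.077,0.077,0.077,0.077,0.077,0.077,0.077,0.077,0.077,0.077,0.077,0.077]}'; python3 -c "
from h import *
plan([.629,-.297,.10],59.4)
s=snap('top');save('top1.png',s['image'])
c=s['image'][150:270,360:480];save('top1c.png',cv2.resize(c,None,fx=5,fy=5))
s=snap('side');save('side1.png',s['image'][100:240,240:480])
save('side1c.png',cv2.resize(s['image'][100:240,240:440],None,fx=4,fy=4))"
```

```text
t: 2.5
tcp_pos: [0.6265, -0.2966, 0.2944]
tool_rot: [0.265, 0.964, 0.001, -0.002]
force: [-0.8, 0.8, -0.6]
finger_gap: 0.842
t 2.5 tcp [ 0.6265 -0.2966  0.2944] yaw_y 59.25 tilt 0.26 dp [-0.32  0.09 19.44] roll -0.0025423356407906824 F [-0.77  0.76 -0.57] gap 0.842 q [-0.603  0.562  1.147 -0.     1.438 -1.637]
```

View pics/side1c.png

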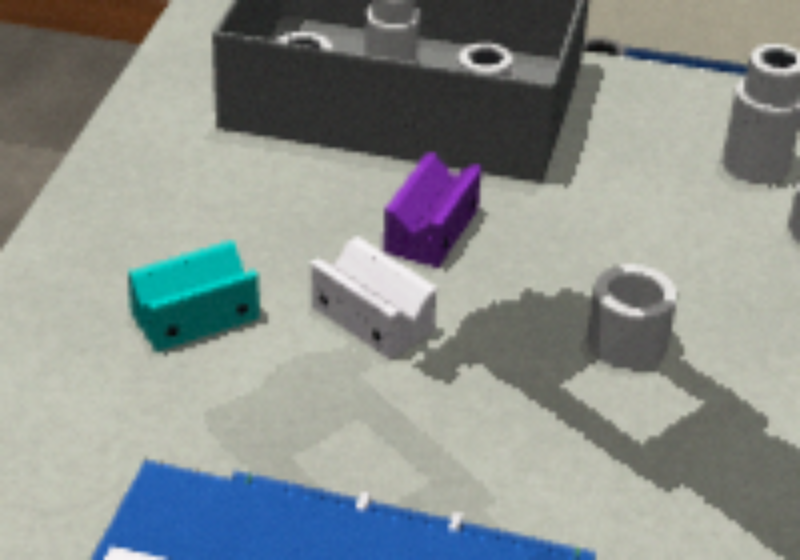

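The side crop shows the silver block at full-image pixel about (333,172), groove up, between the turquoise (288,174) and purple (348,152) ones. The sleeve stands clear at (398,179). I'll check the tool position from above.

View pics/top1.png

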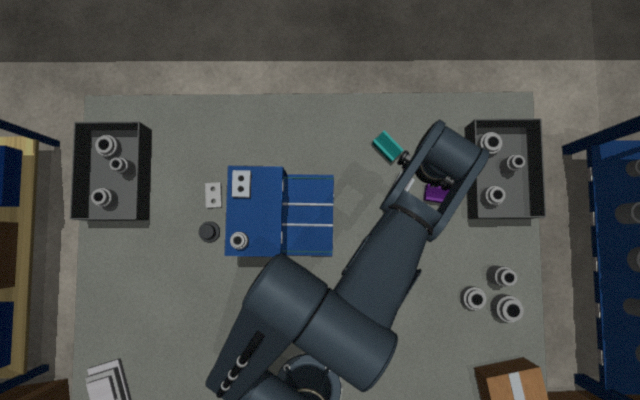

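```bash
python3 - <<'E'
from h import *
import pickle
s=pickle.load(open("side0.pkl","rb"))
print(proj(s,[.6265,-.2966,.2944]))
P=pts(s); im=s["image"]; v,u=np.mgrid[0:400,0:640]
m=(u>315)&(u<352)&(v>158)&(v<190)&(P[...,2]>0.036)&(im.min(-1)>90)&(im[...,1]>im[...,0]*0.8)
X=P[m]; print(m.sum(),X.mean(0),np.percentile(X[:,2],[5,50,95]),cv2.minAreaRect(X[:,:2].astype(np.float32)))
E
```

```text
(np.float64(335.68824678054096), np.float64(98.29180985305301))
253 [ 0.62514716 -0.29830071  0.04366086] [0.03725697 0.04437813 0.04830978] ((0.6284199357032776, -0.2971065938472748), (0.05485909432172775, 0.09264452755451202), 58.49472427368164)
```

The side camera puts the block at (0.628,-0.297), which agrees with the top view. Descending.

```bash
python3 -m creep '{"claw":[7.2,7.2,7.2,7.2,7.2,7.2,7.2,7.2],"dp":[[-0.1,0,4],[-0.2,0,8],[-0.2,0,12],[-0.2,0,16],[-0.2,0,19],[-0.2,0,21],[-0.2,0,22],[-0.2,0,22]],"roll":[0,0,0,0,0,0,0,0]}'; python3 -c "
from h import *
plan([.629,-.297,.038],59.4)"
```

```text
t: 3.4
tcp_pos: [0.6287, -0.294, 0.0776]
tool_rot: [0.263, 0.965, 0.0, -0.001]
force: [0.3, 0.2, -0.7]
finger_gap: 0.844
t 3.4 tcp [ 0.6287 -0.294   0.0776] yaw_y 59.51 tilt 0.09 dp [-0.19 -0.25  3.96] roll 0.0019884272722689163 F [ 0.34  0.18 -0.66] gap 0.844 q [-0.598  0.78   1.348  0.     1.015 -1.637]
```

```bash
python3 -m creep '{"claw":[7.2,7.2,7.2,7.2,4.5,4.5,4.5,4.5,4.5,4.5,4.5,4.5],"dp":[[-0.2,-0.2,2],[-0.2,-0.2,3.5],[-0.2,-0.2,3.9],[-0.2,-0.2,3.9],[-0.2,-0.2,3.9],[-0.2,-0.2,3.9],[-0.2,-0.2,3.9],[-0.2,-0.2,3.9],[-0.2,-0.2,3.9],[-0.2,-0.2,3.9],[-0.2,-0.2,3.9],[-0.2,-0.2,3.9]],"roll":[0,0,0,0,0,0,0,0,0,0,0,0]}' 60; python3 -c "
from h import *
plan([.629,-.297,.038],59.4)"
```

```text
t: 4.6
tcp_pos: [0.6296, -0.2987, 0.0385]
tool_rot: [0.264, 0.965, 0.0, -0.0]
force: [-0.4, -1.0, -0.5]
finger_gap: 0.525
t 4.6 tcp [ 0.6296 -0.2987  0.0385] yaw_y 59.42 tilt 0.01 dp [0.14 0.11 0.05] roll 0.0002708001369870765 F [-0.41 -1.02 -0.47] gap 0.525 q [-0.603  0.834  1.357 -0.     0.951 -1.64 ]
```

The gap reads 44.8 mm, which equals the command and is less than the block's 50 mm. I'll look before lifting.

```bash
python3 -c "
from h import *
s=snap('side');c=s['image'][100:240,240:440]
save('side2c.png',cv2.resize(c,None,fx=4,fy=4))"
```

```text
(no output)
```

View pics/side2c.png

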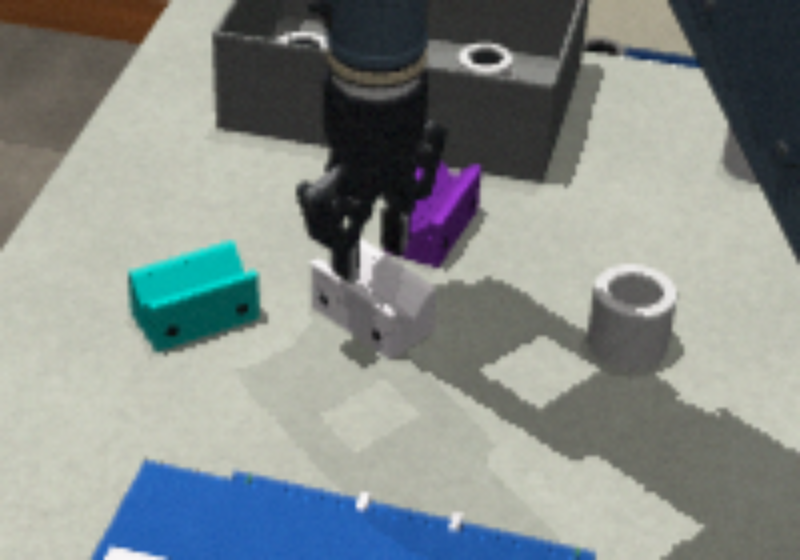

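The near finger seems to end at the groove (full-image pixel ≈(327,168)), not outside the near face. That contradicts the reported TCP, so I'll check the finger points with depth.

```bash
python3 - <<'E'
from h import *
import pickle
st=manip.sense(); R=Ro.from_quat(st["tool_rot"]).as_matrix()
s=snap("side"); pickle.dump(s,open("side2.pkl","wb")); P=pts(s); im=s["image"]
print("tcp",proj(s,st["tcp_pos"]),st["tcp_pos"],"top-of-block centre",proj(s,[.629,-.297,.045]))
L=(P-st["tcp_pos"])@R
for (u,v) in [(327,168),(326,165),(325,160),(338,160),(339,156),(320,154),(348,140),(333,128),(335,116)]:
    print((u,v),im[v,u],P[v,u].round(3),L[v,u].round(3))
for y in (-.0295,.0295):
    for z in(.019,0,-.03): print(y,z,proj(s,st["tcp_pos"]+R@np.array([0,y,z])))
E
```

```text
tcp (np.float64(332.46636533989226), np.float64(170.10665596289192)) [ 0.62960557 -0.29866082  0.03848232] top-of-block centre (np.float64(332.5704899515687), np.float64(168.8483387284416))
(327, 168) [43 41 44] [ 0.641 -0.272  0.065] [ 0.004  0.029 -0.027]
(326, 165) [26 24 27] [ 0.643 -0.267  0.08 ] [ 0.005  0.034 -0.042]
(325, 160) [18 21 26] [ 0.643 -0.256  0.108] [ 0.01   0.044 -0.069]
(338, 160) [18 19 19] [ 0.617 -0.315  0.069] [ 0.003 -0.021 -0.031]
(339, 156) [14 14 18] [ 0.614 -0.315  0.086] [ 0.005 -0.022 -0.047]
(320, 154) [18 20 21] [ 0.654 -0.238  0.14 ] [ 0.01   0.064 -0.102]
(348, 140) [17 20 19] [ 0.594 -0.34   0.133] [ 0.01  -0.054 -0.095]
(333, 128) [11 17 18] [ 0.623 -0.262  0.22 ] [ 0.024  0.028 -0.182]
(335, 116) [34 41 46] [ 0.619 -0.263  0.259] [ 0.027  0.025 -0.221]
-0.0295 0.019 (np.float64(338.82663074530285), np.float64(170.73550116217172))
-0.0295 0 (np.float64(339.03434888144113), np.float64(166.1097147748419))
-0.0295 -0.03 (np.float64(339.3704051861142), np.float64(158.62589699930552))
0.0295 0.019 (np.float64(325.6661518539329), np.float64(178.84370057255992))
0.0295 0 (np.float64(325.7518857534462), np.float64(174.19274720316596))
0.0295 -0.03 (np.float64(325.8906656787612), np.float64(166.6641154144364))
```

```bash
python3 - <<'E'
from h import *
import pickle
st=manip.sense(); R=Ro.from_quat(st["tool_rot"]).as_matrix()
s=pickle.load(open("side2.pkl","rb")); P=pts(s); im=s["image"]; L=(P-st["tcp_pos"])@R
s0=pickle.load(open("side0.pkl","rb")); P0=pts(s0)
for v in range(164,186,2): print(v,[(im[v,u].tolist(),L[v,u].round(3).tolist()) for u in (326,)], "before", P0[v,326].round(3),s0["image"][v,326])
a=cv2.resize(im[150:195,305:360],None,fx=9,fy=9,interpolation=cv2.INTER_NEAREST); b=cv2.resize(s0["image"][150:195,305:360],None,fx=7,fy=9,interpolation=cv2.INTER_NEAREST)
save("cmp.png",np.clip(np.hstack([a[:,:400],b[:,:385]]).astype(int)*1.3,0,255).astype(np.uint8))
E
```

```text
164 [([12, 17, 18], [0.005, 0.034, -0.046])] before [ 0.659 -0.328  0.034] [201 196 197]
166 [([15, 22, 20], [0.005, 0.034, -0.038])] before [ 0.657 -0.321  0.032] [204 202 203]
168 [([17, 20, 19], [0.004, 0.033, -0.029])] before [ 0.655 -0.316  0.028] [188 184 183]
170 [([103, 98, 101], [-0.005, 0.023, -0.01])] before [ 0.647 -0.286  0.045] [225 219 221]
172 [([100, 96, 99], [-0.004, 0.025, -0.004])] before [ 0.646 -0.28   0.042] [104 100 103]
174 [([97, 93, 95], [-0.003, 0.026, 0.003])] before [ 0.645 -0.278  0.036] [92 88 89]
176 [([102, 97, 97], [-0.004, 0.025, 0.012])] before [ 0.645 -0.279  0.026] [95 93 92]
178 [([114, 112, 115], [-0.002, 0.026, 0.018])] before [ 0.644 -0.277  0.02 ] [91 89 91]
180 [([117, 114, 115], [-0.002, 0.026, 0.027])] before [ 0.645 -0.279  0.01 ] [93 88 90]
182 [([149, 146, 141], [-0.001, 0.027, 0.034])] before [ 0.643 -0.273  0.007] [120 120 115]
184 [([185, 187, 171], [0.002, 0.03, 0.039])] before [ 0.641 -0.266  0.005] [151 156 140]
```

View pics/cmp.png

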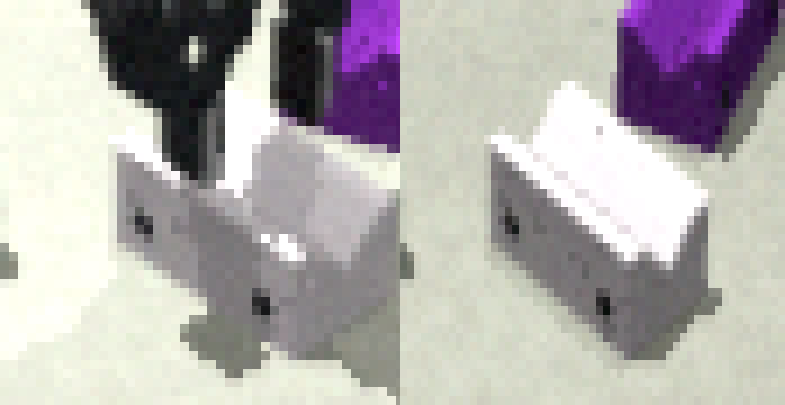

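The image shows the fingertips ending above the block's rim, with no finger in front of its face, so the tips stand about 40 mm higher than the stated geometry implies. I'll raise the tool, shut the fingers and measure the tip directly.

```bash
python3 -m creep '{"claw":[5.5,5.5,5.5,7,7,7],"dp":[[0,0,0],[0,0,-2],[0,0,-6],[0,0,-8],[0,0,-8],[0,0,-8]],"roll":[0,0,0,0,0,0]}' ; python3 - <<'E'
from h import *
import pickle
st=manip.sense(); R=Ro.from_quat(st["tool_rot"]).as_matrix()
plan([.629,-.297,.038],59.4)
s=snap("side"); P=pts(s); im=s["image"]
pickle.dump(s,open("side3.pkl","wb"))
for y in(-.0425,0,.0425):
  for z in (.019,.01,0,-.02,-.054): 
    u,v=proj(s,st["tcp_pos"]+R@np.array([0,y,z])); print(y,z,round(u,1),round(v,1))
c=im[70:200,270:400]; save("side3c.png",cv2.resize(c,None,fx=5,fy=4.6,interpolation=cv2.INTER_NEAREST))
E
```

```text
t: 5.3
tcp_pos: [0.6295, -0.2986, 0.1186]
tool_rot: [0.264, 0.965, -0.0, 0.0]
force: [-0.7, -0.6, -0.1]
finger_gap: 0.819
t 5.3 tcp [ 0.6295 -0.2986  0.1186] yaw_y 59.42 tilt 0.01 dp [0.12 0.11 8.06] roll 0.00029659557173833146 F [-0.69 -0.64 -0.12] gap 0.819 q [-0.603  0.732  1.319 -0.     1.09  -1.64 ]
-0.0425 0.019 342.7 148.9
-0.0425 0.01 342.8 146.6
-0.0425 0 343.0 143.9
-0.0425 -0.02 343.2 138.5
-0.0425 -0.054 343.7 129.1
0 0.019 333.0 154.6
0 0.01 333.1 152.2
0 0 333.2 149.6
0 -0.02 333.3 144.1
0 -0.054 333.6 134.7
0.0425 0.019 323.0 160.4
0.0425 0.01 323.0 158.1
0.0425 0 323.0 155.4
0.0425 -0.02 323.1 149.9
0.0425 -0.054 323.2 140.4
```

View pics/side3c.png

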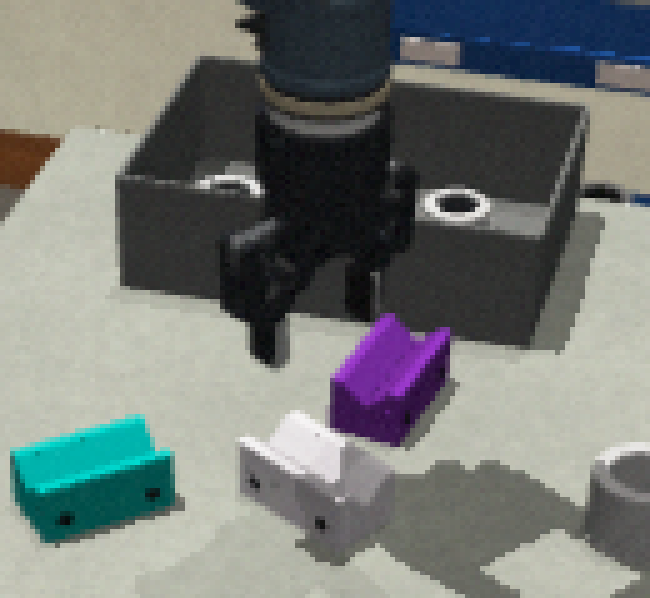

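Both fingertips, near ≈(324,149) and far ≈(342,139), sit about 20 mm behind the reported TCP, where about 9 mm ahead was expected. So the real tips are about 30 mm higher than described. The fingers closing past 50 mm over the block confirms it. I'll trust the images: tip height ≈ tcp_z + 0.021. I'll descend in small checked steps.

```bash
python3 -m creep '{"claw":[7.2,7.2,7.2,7.2,7.2,7.2,7.2],"dp":[[0.1,0.1,3],[0.1,0.1,6],[0.1,0.1,8],[0.1,0.1,9],[0.1,0.1,10],[0.1,0.1,10],[0.1,0.1,10]],"roll":[0,0,0,0,0,0,0]}' ; python3 - <<'E'
from h import *
plan([.629,-.297,.0],59.4)
s=snap("side"); im=s["image"]
c=im[110:210,280:390]; save("side4c.png",cv2.resize(c,None,fx=6,fy=6,interpolation=cv2.INTER_NEAREST))
E
```

```text
t: 6.05
tcp_pos: [0.6296, -0.2976, 0.0189]
tool_rot: [0.264, 0.965, -0.0, 0.0]
force: [-0.1, 0.3, 0.6]
finger_gap: 0.845
t 6.05 tcp [ 0.6296 -0.2976  0.0189] yaw_y 59.41 tilt 0.05 dp [0.09 0.02 1.88] roll 0.00025249475700593295 F [-0.07  0.29  0.6 ] gap 0.845 q [-0.602  0.86   1.364 -0.     0.917 -1.638]
```

View pics/side4c.png

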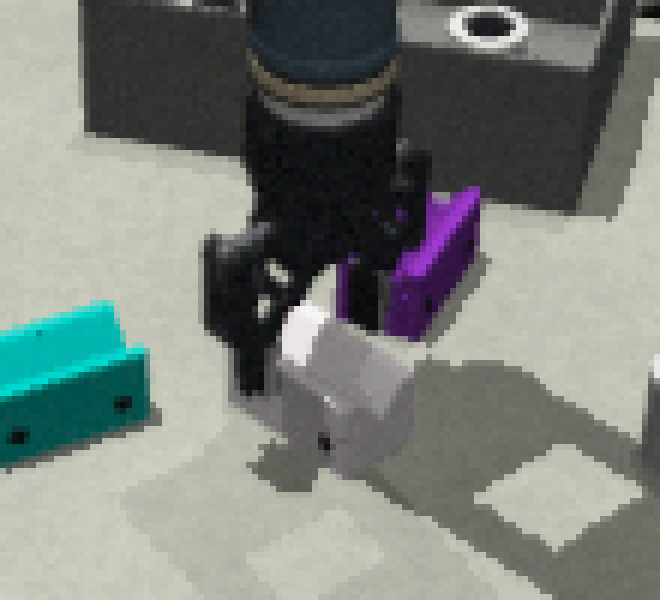

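The near finger now stands in front of the block's face, tip ≈(322,175), partway down it. Another 1.8 cm down, then grip.

```bash
python3 -m creep '{"claw":[7.2,7.2,7.2,4.0,4.0,4.0,4.0,4.0,4.0,4.0],"dp":[[0.1,0,1],[0.1,0,1.8],[0.1,0,1.8],[0.1,0,1.8],[0.1,0,1.8],[0.1,0,1.8],[0.1,0,1.8],[0.1,0,1.8],[0.1,0,1.8],[0.1,0,1.8]],"roll":[0,0,0,0,0,0,0,0,0,0]}' 60; python3 - <<'E'
from h import *
plan([.629,-.297,.0],59.4)
s=snap("side"); im=s["image"]
c=im[110:210,280:390]; save("side5c.png",cv2.resize(c,None,fx=6,fy=6,interpolation=cv2.INTER_NEAREST))
E
```

```text
t: 7.1
tcp_pos: [0.6286, -0.2973, 0.0009]
tool_rot: [0.264, 0.965, -0.0, 0.0]
force: [0.5, -2.4, 1.6]
finger_gap: 0.572
t 7.1 tcp [ 0.6286 -0.2973  0.0009] yaw_y 59.42 tilt 0.06 dp [-0.02  0.04  0.09] roll 0.0004061918935907404 F [ 0.54 -2.4   1.57] gap 0.572 q [-6.020e-01  8.840e-01  1.371e+00 -1.000e-03  8.860e-01 -1.639e+00]
```

View pics/side5c.png

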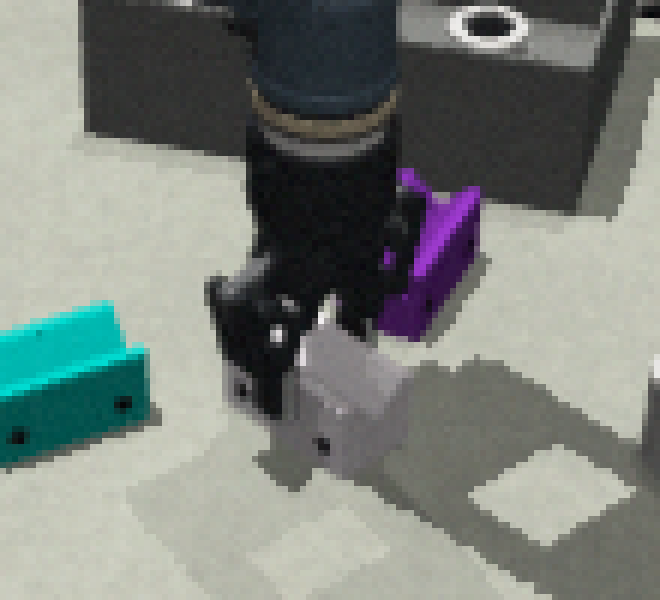

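The grip holds: the gap stopped at 48.8 mm with 40 commanded, and the finger is in front of the face at ≈(325,179). Next I'll lift, rotate and head for the lane, keeping clear of the sleeve.

```bash
python3 -m creep '{"claw":[4,4,4,4,4,4,4],"dp":[[0,0,-3],[0,0,-6],[0,0,-10],[0,0,-12],[0,0,-12],[0,0,-12],[0,0,-12]],"roll":[0,0,0,0,0.13,0.25,0.25]}' 60; python3 - <<'E'
from h import *
plan([.546,-.007,.10],-1.1)
s=snap("side"); im=s["image"]
c=im[60:210,260:400]; save("side6c.png",cv2.resize(c,None,fx=5,fy=4,interpolation=cv2.INTER_NEAREST))
E
```

```text
t: 7.85
tcp_pos: [0.627, -0.295, 0.1185]
tool_rot: [0.382, 0.924, 0.001, -0.002]
force: [-0.1, 0.5, -6.1]
finger_gap: 0.577
t 7.85 tcp [ 0.627  -0.295   0.1185] yaw_y 45.1 tilt 0.28 dp [26.06 14.68  1.99] roll 0.8063943066701577 F [-0.09  0.46 -6.05] gap 0.577 q [-6.010e-01  7.300e-01  1.326e+00  1.000e-03  1.091e+00 -1.389e+00]
```

View pics/side6c.png

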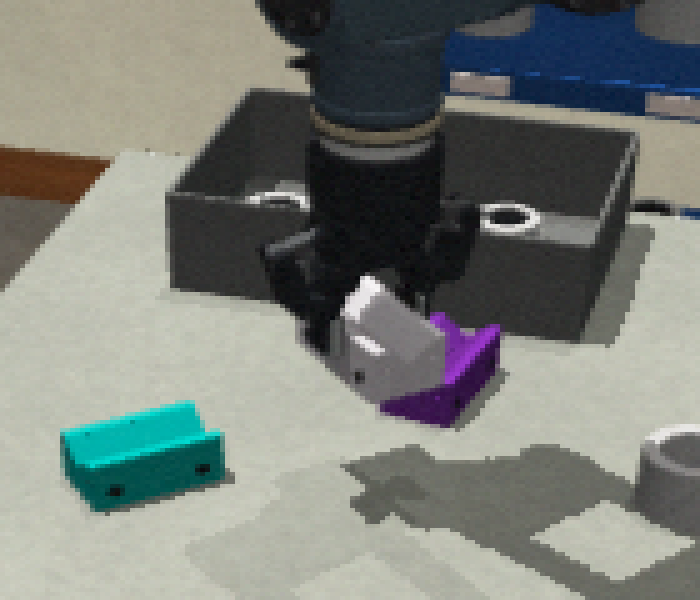

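The block is lifted and level in the jaws at crop ≈(375,340), weighing about 6 N. On to the lane.

```bash
python3 -m creep '{"claw":[4,4,4,4,4,4,4,4,4,4,4,4],"dp":[[2,1,0],[5,3,0],[8,4.5,0],[11,6.2,0],[14,8,0],[17,9.6,0],[20,11.2,0],[22.5,12.7,0],[25,14,0],[26,14.7,0],[26,14.7,1],[26,14.7,1]],"roll":[0.13,0.26,0.39,0.52,0.65,0.78,0.806,0.806,0.806,0.806,0.806,0.806]}' 60; python3 - <<'E'
from h import *
import pickle
plan([.546,-.007,.10],-1.1)
s=snap("side"); im=s["image"]; save("side7.png",im); pickle.dump(s,open("side7.pkl","wb"))
s=snap("top"); im=s["image"]; save("top7.png",im); pickle.dump(s,open("top7.pkl","wb"))
E
```

```text
t: 9.1
tcp_pos: [0.5477, -0.0095, 0.1091]
tool_rot: [0.713, 0.701, -0.001, -0.001]
force: [-0.4, 0.0, -6.7]
finger_gap: 0.574
t 9.1 tcp [ 0.5477 -0.0095  0.1091] yaw_y -1.01 tilt 0.11 dp [ 0.24 -0.18  0.91] roll 0.0015796750819154677 F [-0.44  0.04 -6.68] gap 0.574 q [-2.210e-01  5.790e-01  1.723e+00 -1.000e-03  8.410e-01 -2.030e-01]
```

View pics/side7.png

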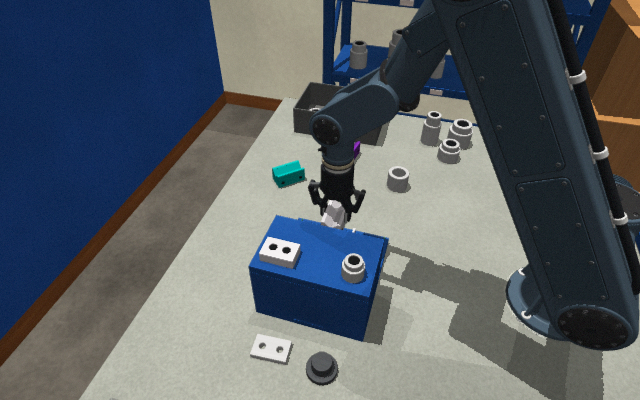

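View pics/top7.png

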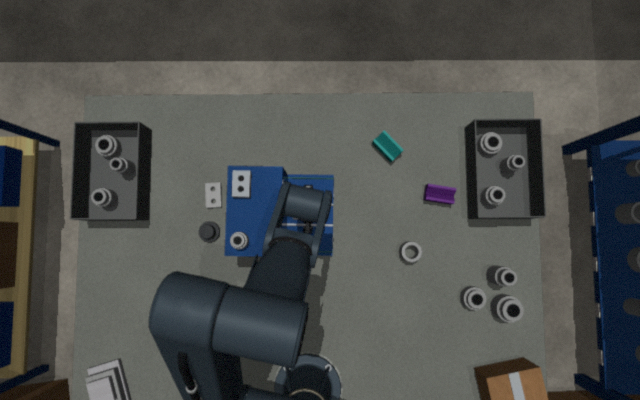

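The block hangs aligned over the lane in front of the shelf; in the side view it is at (333,213). The collar, clamp and sleeve are unmoved. Lowering toward the deck with force checks.

```bash
python3 -m creep '{"claw":[4,4,4,4,4,4,4],"dp":[[0.1,-0.2,2],[0.1,-0.2,4.5],[0.1,-0.2,6.5],[0.1,-0.2,7.2],[0.1,-0.2,7.4],[0.1,-0.2,7.4],[0.1,-0.2,7.4]],"roll":[0,0,0,0,0,0,0]}' 60; python3 - <<'E'
from h import *
import pickle
plan([.546,-.007,.021],-1.1)
s=snap("side"); im=s["image"]; pickle.dump(s,open("side8.pkl","wb"))
a=cv2.resize(im[150:260,270:400],None,fx=6,fy=5,interpolation=cv2.INTER_NEAREST);save("side8c.png",a)
E
```

```text
t: 9.9
tcp_pos: [0.5471, -0.0085, 0.0375]
tool_rot: [0.714, 0.7, 0.001, 0.001]
force: [0.2, 0.3, -5.2]
finger_gap: 0.575
t 9.9 tcp [ 0.5471 -0.0085  0.0375] yaw_y -1.1 tilt 0.13 dp [ 0.15 -0.12  1.65] roll -7.919698008738764e-05 F [ 0.21  0.32 -5.17] gap 0.575 q [-0.22   0.698  1.765 -0.     0.676 -0.201]
```

View pics/side8c.png

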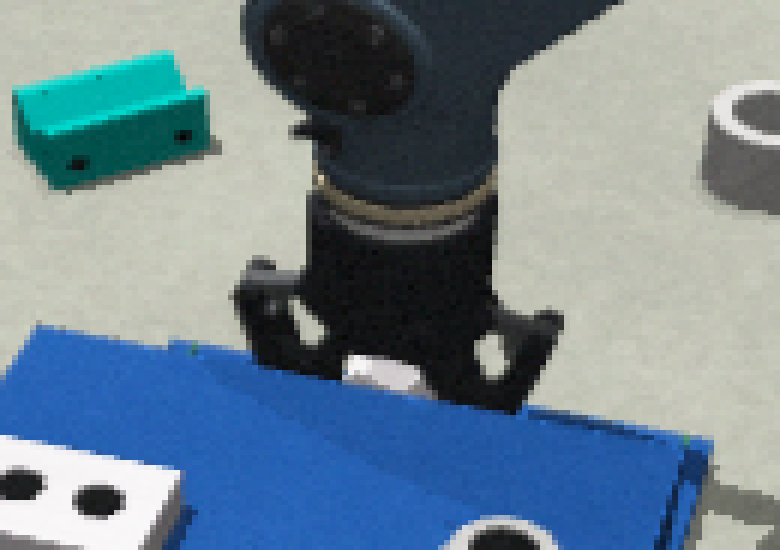

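```bash
python3 -m creep '{"claw":[4,4,4,4,4],"dp":[[0,-0.1,0.6],[0,-0.1,1.1],[0,-0.1,1.3],[0,-0.1,1.4],[0,-0.1,1.4]],"roll":[0,0,0,0,0]}' 60; python3 -c "
from h import *
plan([.546,-.007,.021],-1.1)"
```

```text
t: 10.45
tcp_pos: [0.5449, -0.008, 0.0222]
tool_rot: [0.714, 0.7, -0.0, -0.0]
force: [0.6, 0.2, -6.3]
finger_gap: 0.573
t 10.45 tcp [ 0.5449 -0.008   0.0222] yaw_y -1.09 tilt 0.03 dp [0.1  0.1  0.12] roll 0.00023788390630217996 F [ 0.57  0.21 -6.29] gap 0.573 q [-0.22   0.725  1.773 -0.     0.645 -0.201]
```

Still carrying about 6.3 N, so there's no contact yet. Millimetre steps down from here.

```bash
python3 -m creep '{"claw":[4,4,4],"dp":[[0,0.05,0.1],[0,0.05,0.15],[0,0.05,0.2]],"roll":[0,0,0]}' 60; python3 -c "
from h import *
plan([.546,-.007,.021],-1.1)"
```

```text
t: 10.75
tcp_pos: [0.5458, -0.0081, 0.0208]
tool_rot: [0.714, 0.7, 0.0, 0.0]
force: [-0.6, 0.1, 0.2]
finger_gap: 0.576
t 10.75 tcp [ 0.5458 -0.0081  0.0208] yaw_y -1.09 tilt 0.02 dp [ 0.11  0.02 -0.02] roll 0.00022882361844301792 F [-0.63  0.15  0.17] gap 0.576 q [-0.22   0.728  1.772 -0.     0.642 -0.201]
```

The deck has taken the weight (Fz about 0) at the expected height. Release, wait, rise and look.

```bash
python3 -m creep '{"claw":[7,7,7,7,7,7,7,7,7,7,7,7],"dp":[[0,0,0],[0,0,0],[0,0,0],[0,0,0],[0,0,0],[0,0,-2],[0,0,-6],[0,0,-10],[-4,0,-12],[-9,0,-12],[-14,0,-12],[-19,0,-12]],"roll":[0,0,0,0,0,0,0,0,0,0,0,0]}' 60; python3 - <<'E'
from h import *
import pickle
plan([.546,-.2,.15],-1.1)
s=snap("top"); im=s["image"]; pickle.dump(s,open("top9.pkl","wb")); save("top9.png",im)
save("top9c.png",cv2.resize(im[160:270,220:350],None,fx=6,fy=5.4,interpolation=cv2.INTER_NEAREST))
E
```

```text
t: 11.95
tcp_pos: [0.5418, -0.1996, 0.1411]
tool_rot: [0.714, 0.701, 0.0, 0.0]
force: [0.7, 0.2, -0.6]
finger_gap: 0.823
t 11.95 tcp [ 0.5418 -0.1996  0.1411] yaw_y -1.05 tilt 0.06 dp [-0.03  0.42 -0.89] roll 0.0009168508567911558 F [ 0.68  0.18 -0.59] gap 0.823 q [-0.546  0.562  1.627  0.     0.951 -0.528]
```

View pics/top9c.png

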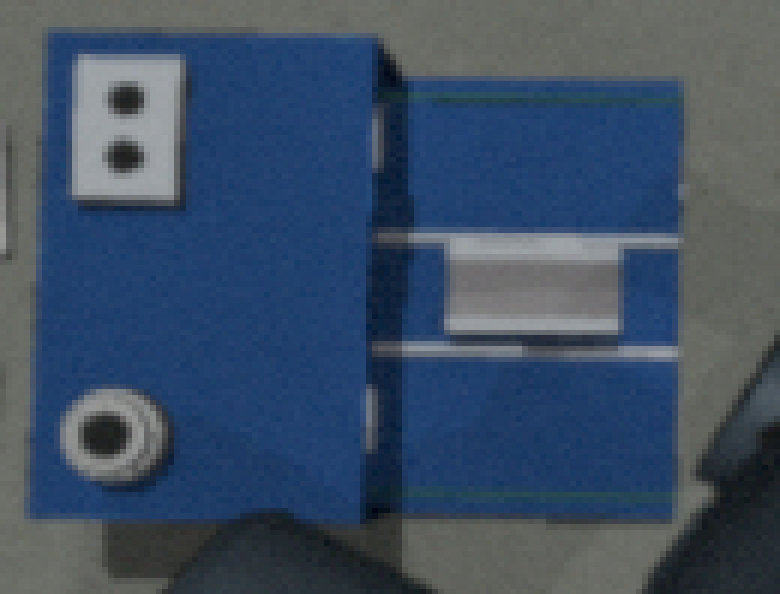

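The block lies in the middle lane in front of the shelf, at crop ≈(533,290), i.e. full ≈(309,214). I'll measure its pose.

```bash
cat > meas.py <<'E'
from h import *
def block(s,h=.065,box=(286,330,198,226)):
    P=pts(s); im=s["image"].astype(int); v,u=np.mgrid[0:400,0:640]
    sat=im.max(-1)-im.min(-1)
    m=(u>=box[0])&(u<=box[1])&(v>=box[2])&(v<=box[3])&(sat<40)&(im.min(-1)>75)&(P[...,2]>h-.035+.01)
    n,l,st,c=cv2.connectedComponentsWithStats(m.astype(np.uint8)); k=1+np.argmax(st[1:,4]); m=l==k
    vv,uu=np.nonzero(m); X=np.array([ray(s,a,b,h)[:2] for a,b in zip(uu,vv)])
    rz=P[m][:,2]; b=s["image"].min(-1)[m]>np.percentile(s["image"].min(-1)[m],75)
    print("n",m.sum(),"rect",cv2.minAreaRect(X.astype(np.float32)),"rim z",np.median(rz[b]).round(4))
    o=np.array([.5475,.068]); ang=np.radians(88.9); ex=np.array([np.cos(ang),np.sin(ang)]); ey=np.array([-ex[1],ex[0]])
    d=X-o; print("rack x range",np.percentile(d@ex,[1,99]).round(4),"rack y range",np.percentile(d@ey,[1,99]).round(4))
E
python3 - <<'E'
from meas import *
import pickle
block(pickle.load(open("top9.pkl","rb")))
E
```

```text
n 464 rect ((0.5484455227851868, -0.0035714879631996155), (0.08911073952913284, 0.05058648809790611), 87.60151672363281) rim z 0.0641
rack x range [-0.1153 -0.0282] rack y range [-0.0265  0.0221]
```

Placement checks: centre at rack x ≈ -72 mm, y ≈ -2 mm, top at 64 mm (65 expected), so it stands flat and released. For the push I need to know how far a vertical gripper can reach under the shelf. I'll build a profile of the gripper from the depth data and a quick kinematic fit.

```bash
python3 - <<'E'
from h import *
import pickle
from scipy.optimize import least_squares
D=[(.936,.528,1.434,.2752,.5604,.2166),(.105,.135,1.58,.4363,.1576,.3773),(-.603,.562,1.147,.6265,-.2966,.2944),(-.602,.884,1.371,.6286,-.2973,.0009),(-.22,.728,1.772,.5458,-.0081,.0208),(-.546,.562,1.627,.5418,-.1996,.1411)]
def f(p):
    e=[]
    for q1,q2,q3,x,y,z in D:
        r=p[0]*np.sin(q2)+p[1]*np.sin(q2+q3)+p[4]; zz=p[2]+p[0]*np.cos(q2)+p[1]*np.cos(q2+q3)
        X=r*np.cos(q1)-p[3]*np.sin(q1); Y=r*np.sin(q1)+p[3]*np.cos(q1); e+=[X-x,Y-y,zz-z]
    return e
s=least_squares(f,[.45,.45,0,.1,0]); print(s.x.round(4),np.abs(s.fun).max())
st=manip.sense(); R=Ro.from_quat(st["tool_rot"]).as_matrix()
t=snap("side"); P=pts(t); im=t["image"]; pickle.dump(t,open("side10.pkl","wb"))
save("side10c.png",cv2.resize(im[90:230,260:420],None,fx=4.5,fy=4))
L=(P-st["tcp_pos"])@R
dark=(P[...,2]>.09)
for a in np.arange(-.26,.0,.02):
    m=dark&(L[...,2]>a)&(L[...,2]<=a+.02)&(abs(L[...,0])<.1)&(abs(L[...,1])<.1)
    if m.sum()>3: print(round(a,2),m.sum(),np.percentile(L[m][:,:2],[2,50,98],axis=0).round(3).tolist())
# left furniture heights
s0=pickle.load(open("top0.pkl","rb")); Q=pts(s0)
print("left furn z", np.percentile(Q[140:370,0:40,2],[5,50,95]).round(2), "y",Q[250,30].round(2))
E
```

```text
[ 0.4852  0.3932 -0.048   0.1109  0.0015] 0.028600179674241444
-0.26 229 [[0.005, -0.031], [0.028, -0.002], [0.035, 0.041]]
-0.24 228 [[0.001, -0.032], [0.028, -0.005], [0.036, 0.033]]
-0.22 196 [[0.0, -0.033], [0.029, -0.006], [0.037, 0.032]]
-0.2 227 [[-0.007, -0.034], [0.028, -0.006], [0.038, 0.034]]
-0.18 203 [[0.005, -0.035], [0.032, -0.004], [0.039, 0.036]]
-0.16 148 [[0.005, -0.035], [0.031, -0.007], [0.039, 0.035]]
-0.14 257 [[-0.01, -0.065], [0.009, -0.01], [0.021, 0.066]]
-0.12 263 [[0.002, -0.066], [0.011, -0.0], [0.021, 0.069]]
-0.1 207 [[-0.013, -0.064], [0.011, -0.004], [0.019, 0.068]]
-0.08 151 [[-0.01, -0.063], [0.009, -0.032], [0.015, 0.063]]
-0.06 73 [[-0.011, -0.046], [0.007, 0.037], [0.013, 0.05]]
-0.04 43 [[-0.004, -0.045], [0.008, -0.033], [0.013, 0.049]]
left furn z [-0.75 -0.57  0.57] y [ 0.42  1.3  -0.59]
```

View pics/side10c.png

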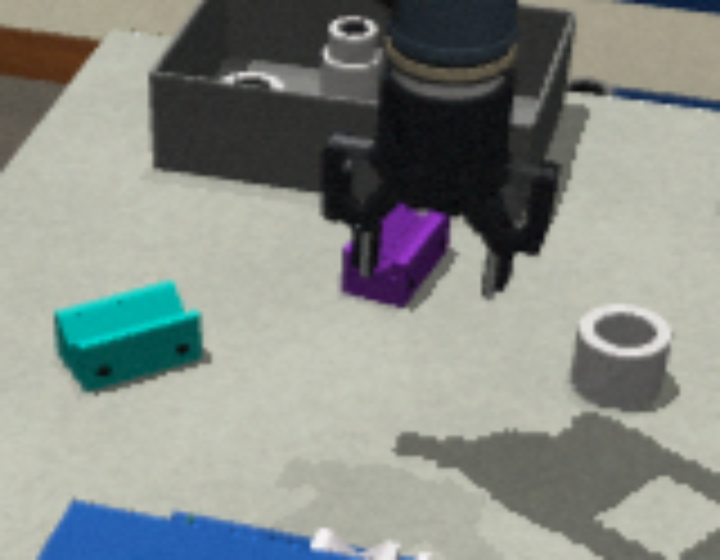

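The profile, in tool coordinates, is fingers ±13 mm, links ±20 mm and body ±38 mm. With the tool straight down, the links/body meet the shelf's front edge before the finger face passes it. The hand would therefore have to lean with the tips toward +y. The rows only command shift and turn, but "a pose out of reach is approached as far as the arm can". I'll see what the arm does at the edge of its reach, in free space above and to the left, where any lean would be toward +y.

```bash
python3 -m creep '{"claw":[1,1,1,1,1,1,1,1,1,1,1,1],"dp":[[0,0,-5],[0,0,-10],[0,0,-15],[0,0,-20],[3,0,-24],[7,0,-27],[12,0,-27],[17,0,-27],[22,0,-27],[27,-2,-27],[32,-4,-27],[37,-7,-27]],"roll":[0,0,0,0,0,0,0,0,0,0,0,0]}'; python3 -c "
from h import *
plan([-.11,.52,.45])"
```

```text
t: 13.25
tcp_pos: [0.4854, 0.1617, 0.41]
tool_rot: [0.714, 0.701, -0.0, -0.0]
force: [0.3, 0.3, -0.0]
finger_gap: 0.119
t 13.25 tcp [0.4854 0.1617 0.41  ] yaw_y -1.05 tilt 0.05 dp [ 34.73 -60.19  -3.94] roll None F [ 0.3   0.3  -0.02] gap 0.119 q [1.030e-01 1.940e-01 1.420e+00 1.000e-03 1.529e+00 1.210e-01]
```

```bash
python3 -m creep '{"claw":[0,0,0,0,0,0,0,0,0,0,0,0],"dp":[[5,-2,0],[9,-5,0],[13,-8,0],[17,-11,0],[20,-15,0],[23,-19,0],[26,-23,0],[28,-28,0],[30,-32.5,0],[32,-37,0],[33,-42,0],[34,-47,0]],"roll":[0,0,0,0,0,0,0,0,0,0,0,0]}'; python3 -c "
from h import *
plan([-.11,.52,.45])"
```

```text
t: 14.45
tcp_pos: [0.028, 0.5064, 0.4101]
tool_rot: [0.714, 0.701, -0.0, 0.0]
force: [0.3, -0.2, -0.5]
finger_gap: -0.002
t 14.45 tcp [0.028  0.5064 0.4101] yaw_y -1.06 tilt 0.05 dp [  1.1  -13.82  -3.98] roll None F [ 0.27 -0.23 -0.46] gap -0.002 q [1.295 0.186 1.429 0.    1.527 1.313]
```

```bash
python3 -m creep '{"claw":[0,0,0,0,0,0,0,0,0,0,0,0],"dp":[[0,-5,0],[1,-10,-3],[1,-13.8,-7],[1,-13.8,-12],[1,-13.8,-17],[1,-13.8,-22],[1,-13.8,-27],[1,-13.8,-32],[1,-13.8,-37],[1,-13.8,-42],[1,-13.8,-47],[1,-13.8,-50]],"roll":[0,0,0,0,0,0,0,0,0,0,0,0]}'; python3 -c "
from h import *
plan([-.11,.52,.95])"
```

```text
t: 15.65
tcp_pos: [-0.0945, 0.4517, 0.8195]
tool_rot: [0.714, 0.701, -0.002, -0.002]
force: [-0.4, -0.0, 0.5]
finger_gap: 0.002
t 15.65 tcp [-0.0945  0.4517  0.8195] yaw_y -1.06 tilt 0.35 dp [  6.79  -1.75 -13.05] roll None F [-0.45 -0.03  0.47] gap 0.002 q [1.53  0.278 0.218 0.013 2.647 1.56 ]
```

The arm saturates (joint 3 at its limit) and keeps the tool vertical, with tilt only 0.35°. So the edge of reach gives no useful lean. I'll back off the limit and see which pose the next call counts from.

```bash
python3 -m creep '{"claw":[0,0,0,0,0,0,0],"dp":[[0,0,5],[0,0,10],[0,0,15],[0,0,20],[0,0,25],[0,0,30],[0,0,30]],"roll":[0,0,0,0,0,0,0]}'; python3 -c "
from h import *
plan([-.11,.52,.5])"
```

```text
t: 16.35
tcp_pos: [-0.0966, 0.4476, 0.5105]
tool_rot: [0.714, 0.701, -0.009, 0.005]
force: [0.0, -0.3, 0.3]
finger_gap: -0.001
t 16.35 tcp [-0.0966  0.4476  0.5105] yaw_y -1.06 tilt 1.18 dp [ 7.24 -1.46  0.92] roll None F [ 0.03 -0.26  0.3 ] gap -0.001 q [1.534 0.075 1.31  0.006 1.777 1.554]
```

```bash
python3 -m creep '{"claw":[0,0,0],"dp":[[0,0,0],[0,0,0],[0,0,0]],"roll":[0,0,0]}'; python3 -c "
from h import *
plan([-.11,.52,.5])
print(Ro.from_quat(manip.sense()['tool_rot']).as_matrix().round(4)[:,2])"
```

```text
t: 16.65
tcp_pos: [-0.0962, 0.4535, 0.5199]
tool_rot: [0.714, 0.7, -0.002, -0.002]
force: [-0.0, 0.8, 0.9]
finger_gap: -0.001
t 16.65 tcp [-0.0962  0.4535  0.5199] yaw_y -1.07 tilt 0.34 dp [ 6.62 -1.49  2.  ] roll None F [-0.03  0.78  0.93] gap -0.001 q [1.534 0.073 1.289 0.006 1.78  1.554]
[-6.e-03  3.e-04 -1.e+00]
```

So the next call counts from the pose actually reached, and a small residual lean persists. Joint 6's range is limited too. A half-turn commanded past its limit should be shared with joint 4, which leans the tool about the arm's radial axis, and for a positive turn that means tips toward +y. I'll go back in front of the robot, high up in free space, and try that.

```bash
python3 -m creep '{"claw":[0,0,0,0,0,0,0,0,0,0,0,0],"dp":[[0,5,2],[0,10,5],[-1,15,7],[-2,20,7],[-3,25,7],[-4,30,7],[-7,34,7],[-10,38,7],[-13,42,7],[-16,46,7],[-19,50,7],[-23,53,7]],"roll":[0.14,0.28,0.42,0.56,0.7,0.84,0.98,1.12,1.26,1.4,1.54,1.68]}'; python3 -c "
from h import *
plan([.5,.05,.45],178.9)"
```

```text
t: 17.85
tcp_pos: [0.4217, 0.2241, 0.4473]
tool_rot: [0.998, -0.067, -0.001, 0.001]
force: [0.1, 0.6, -0.1]
finger_gap: 0.0
t 17.85 tcp [0.4217 0.2241 0.4473] yaw_y -97.67 tilt 0.18 dp [10.09 16.21 -0.23] roll 1.4561249643952356 F [ 0.15  0.56 -0.12] gap 0.0 q [ 0.256  0.119  1.417 -0.002  1.608  1.96 ]
```

```bash
python3 -m creep '{"claw":[0,0,0,0,0,0,0,0,0,0,0,0],"dp":[[2,3.5,0],[4,7,0],[7,11,0],[9,14,0],[10,16,0],[10,16,0],[10,16,0],[10,16,0],[10,16,0],[10,16,0],[10,16,0],[10,16,0]],"roll":[0.14,0.28,0.42,0.56,0.7,0.84,0.98,1.12,1.26,1.4,1.45,1.45]}'; python3 -c "
from h import *
plan([.5,.05,.45],178.9)
print(Ro.from_quat(manip.sense()['tool_rot']).as_matrix().round(4)[:,2])"
```

```text
t: 19.05
tcp_pos: [0.4869, 0.0064, 0.4458]
tool_rot: [0.725, -0.688, -0.007, -0.012]
force: [0.1, 0.3, -0.6]
finger_gap: 0.002
t 19.05 tcp [0.4869 0.0064 0.4458] yaw_y -176.98 tilt 1.65 dp [-4.29 -1.54 -0.29] roll 0.07187979701317544 F [ 0.08  0.3  -0.62] gap 0.002 q [-0.236  0.131  1.407  0.029  1.604  2.854]
[ 0.0065  0.0281 -0.9996]
```

That works: with joint 6 at its limit the tool leaned 1.65° toward +y, and the lean is kept. It accumulates call by call, so I'll repeat with small commanded shifts toward +y (tool -x) against the limit.

```bash
cat >> h.py <<'E'
def tl():
    st=manip.sense(); R=Ro.from_quat(st["tool_rot"]).as_matrix(); z=R[:,2]
    print("t",round(st["t"],2),"tcp",st["tcp_pos"].round(3),"z",z.round(3),"lean_y deg",np.degrees(np.arctan2(z[1],-z[2])).round(1),"lean_x",np.degrees(np.arctan2(z[0],-z[2])).round(1),"toolx",R[:,0].round(3),"tooly",R[:,1].round(3),"q",st["q"].round(2),"F",st["force"].round(1))
E
python3 -m creep '{"claw":[0,0,0,0],"dp":[[-5,0,0],[-8,0,0],[-8,0,0],[-8,0,0]],"roll":[0.1,0.1,0.1,0.1]}'>/dev/null; python3 -c "
from h import *
tl()"
python3 -m creep '{"claw":[0,0,0,0],"dp":[[-5,0,0],[-10,0,0],[-10,0,0],[-10,0,0]],"roll":[0,0,0,0]}'>/dev/null; python3 -c "
from h import *
tl()"
```

```text
t 19.45 tcp [0.461 0.01  0.441] z [ 0.016  0.066 -0.998] lean_y deg 3.8 lean_x 0.9 toolx [ 0.02  -0.998 -0.065] tooly [-1.    -0.019 -0.018] q [-0.27  0.08  1.48  0.07  1.58  2.85] F [-0.5 -0.5 -0.9]
t 19.85 tcp [0.446 0.052 0.44 ] z [ 0.025  0.102 -0.994] lean_y deg 5.9 lean_x 1.4 toolx [ 0.079 -0.992 -0.1  ] tooly [-0.997 -0.076 -0.032] q [-0.21  0.05  1.51  0.11  1.57  2.85] F [-0.3 -0.7  0.3]
```

```bash
python3 -m creep '{"claw":[0,0,0],"dp":[[-30,0,0],[-30,0,0],[-30,0,0]],"roll":[0.5,0.5,0.5]}'>/dev/null; python3 -c "
from h import *
tl()"
python3 -m creep '{"claw":[0,0,0],"dp":[[0,-5,0],[0,-5,0],[0,-5,0]],"roll":[0.8,0.8,0.8]}'>/dev/null; python3 -c "
from h import *
tl()"
```

```text
t 20.15 tcp [0.376 0.017 0.422] z [ 0.072  0.197 -0.978] lean_y deg 11.4 lean_x 4.2 toolx [-0.155 -0.966 -0.206] tooly [-0.985  0.167 -0.039] q [-0.44 -0.08  1.7   0.21  1.54  2.85] F [-0.8 -0.7  0.5]
t 20.45 tcp [ 0.381 -0.05   0.401] z [ 0.147  0.282 -0.948] lean_y deg 16.6 lean_x 8.8 toolx [-0.407 -0.856 -0.318] tooly [-0.902  0.432 -0.011] q [-0.7  -0.05  1.75  0.32  1.51  2.85] F [-0.   0.1 -0.5]
```

The lean grows about 5° per call when I command the turn. The arm swung right and picked up some x-lean, so I'll move to the left (base angle positive), turning back, and continue there so the x-lean cancels.

```bash
python3 -c "
from h import *
plan([.48,.33,.45])"
```

```text
t 20.45 tcp [ 0.3807 -0.0503  0.4007] yaw_y 154.38 tilt 18.56 dp [-38.17   7.44   7.53] roll None F [-0.03  0.15 -0.48] gap 0.004 q [-0.702 -0.047  1.754  0.316  1.511  2.854]
```

```bash
python3 -m creep '{"claw":[0,0,0,0,0,0,0,0,0,0,0],"dp":[[0,0,0],[-4,1,1],[-8,2,2],[-12,2.5,2.5],[-16,3,3],[-20,4,4],[-24,5,5],[-28,5.5,6],[-32,6,6.5],[-36,7,7],[-38,7.4,7.5]],"roll":[-0.14,-0.28,-0.42,-0.56,-0.7,-0.84,-0.98,-1.1,-1.1,-1.1,-1.1]}'>/dev/null; python3 -c "
from h import *
tl()"
```

```text
t 21.55 tcp [0.478 0.334 0.451] z [ 0.147  0.284 -0.948] lean_y deg 16.7 lean_x 8.8 toolx [ 0.625 -0.769 -0.133] tooly [-0.767 -0.572 -0.29 ] q [0.29 0.16 1.4  0.24 1.36 2.75] F [-0.1  0.1  0.1]
```

```bash
python3 -m creep '{"claw":[0,0,0],"dp":[[-4,-3,1.5],[-8,-6,3],[-12,-9,4]],"roll":[0.3,0.6,0.9]}'>/dev/null; python3 -c "
from h import *
tl()"
python3 -m creep '{"claw":[0,0,0],"dp":[[0,0,0],[0,0,0],[0,0,0]],"roll":[0.4,0.8,0.8]}'>/dev/null; python3 -c "
from h import *
tl();plan([.5,.4,.45])"
```

```text
t 21.85 tcp [0.493 0.349 0.407] z [ 0.136  0.422 -0.897] lean_y deg 25.2 lean_x 8.6 toolx [ 0.424 -0.843 -0.332] tooly [-0.896 -0.335 -0.293] q [0.23 0.2  1.51 0.42 1.22 2.85] F [ 0.2 -0.7 -0.5]
t 22.15 tcp [0.489 0.305 0.371] z [ 0.156  0.54  -0.827] lean_y deg 33.1 lean_x 10.7 toolx [ 0.157 -0.84  -0.519] tooly [-0.975 -0.049 -0.216] q [0.06 0.18 1.69 0.63 1.13 2.85] F [-0.5  0.3 -0.3]
t 22.15 tcp [0.4891 0.3045 0.3706] yaw_y -177.11 tilt 34.2 dp [-11.97  -3.24  -1.24] roll None F [-0.52  0.27 -0.33] gap -0.001 q [0.058 0.184 1.687 0.625 1.134 2.854]
```

```bash
python3 -c "
from h import *
plan([.30,.50,.43])"
```

```text
t 22.15 tcp [0.4891 0.3045 0.3706] yaw_y -177.11 tilt 34.2 dp [-22.48  16.2    2.69] roll None F [-0.52  0.27 -0.33] gap -0.001 q [0.058 0.184 1.687 0.625 1.134 2.854]
```

```bash
python3 -m creep '{"claw":[0,0,0,0,0,0,0,0],"dp":[[-1,1,0],[-4,3,0.4],[-8,6,1],[-12,9,1.5],[-16,11.5,2],[-20,14.5,2.4],[-22.5,16,2.7],[-22.5,16,2.7]],"roll":[-0.14,-0.28,-0.42,-0.56,-0.7,-0.84,-0.9,-0.9]}'>/dev/null; python3 -c "
from h import *
tl()"
python3 -m creep '{"claw":[0,0,0],"dp":[[0,0,0],[0,0,0],[0,0,0]],"roll":[0.4,0.8,0.8]}'>/dev/null; python3 -c "
from h import *
tl()"
```

```text
t 22.95 tcp [0.298 0.503 0.433] z [ 0.154  0.542 -0.826] lean_y deg 33.3 lean_x 10.5 toolx [ 0.868 -0.474 -0.15 ] tooly [-0.473 -0.693 -0.543] q [0.66 0.06 1.67 0.42 0.96 2.61] F [-0.3  0.   0.4]
t 23.25 tcp [0.313 0.481 0.417] z [ 0.137  0.583 -0.801] lean_y deg 36.0 lean_x 9.7 toolx [ 0.605 -0.69  -0.398] tooly [-0.785 -0.43  -0.447] q [0.56 0.05 1.74 0.55 0.94 2.85] F [ 0.1  0.6 -0.3]
```

```bash
python3 -m creep '{"claw":[0,0,0],"dp":[[0,0,0],[0,0,0],[0,0,0]],"roll":[0.4,0.8,0.8]}'>/dev/null; python3 -c "
from h import *
tl()"
```

```text
t 23.55 tcp [0.324 0.452 0.38 ] z [ 0.126  0.673 -0.729] lean_y deg 42.7 lean_x 9.8 toolx [ 0.294 -0.727 -0.621] tooly [-0.948 -0.136 -0.289] q [0.41 0.07 1.9  0.82 0.89 2.85] F [-0.1  0.5 -0.3]
```

The lean is now 43° with tips toward +y, about 10° off the rack direction. By my clearance sketch, the finger can reach rack x = 42 mm with more than 50 mm between the tool axis and the shelf edge. Now I'll go over the rack, high, to the space in front of the lane.

```bash
python3 -c "
from h import *
plan([.42,.25,.42]);plan([.53,.0,.42]);plan([.535,-.22,.38])"
```

```text
t 23.55 tcp [0.3236 0.4522 0.3803] yaw_y -171.82 tilt 43.24 dp [ 15.06  -7.53 -15.3 ] roll None F [-0.11  0.53 -0.3 ] gap -0.001 q [0.406 0.066 1.895 0.822 0.89  2.854]
t 23.55 tcp [0.3236 0.4522 0.3803] yaw_y -171.82 tilt 43.24 dp [ 36.46 -14.54 -30.76] roll None F [-0.11  0.53 -0.3 ] gap -0.001 q [0.406 0.066 1.895 0.822 0.89  2.854]
t 23.55 tcp [0.3236 0.4522 0.3803] yaw_y -171.82 tilt 43.24 dp [ 55.08 -10.86 -42.6 ] roll None F [-0.11  0.53 -0.3 ] gap -0.001 q [0.406 0.066 1.895 0.822 0.89  2.854]
```

```bash
python3 -m creep '{"claw":[0,0,0,0,0,0,0,0,0,0,0,0],"dp":[[3,-1.5,-3],[6,-3,-6],[9,-4.5,-9],[12,-6,-12.2],[15,-7.5,-15.3],[18.5,-8.7,-17.9],[22,-9.8,-20.5],[25.6,-11,-23],[29.2,-12.2,-25.6],[32.8,-13.3,-28.2],[36.5,-14.5,-30.8],[36.5,-14.5,-30.8]],"roll":[0,0,0,0,0,0,0,0,0.1,0.2,0.3,0.43]}'>/dev/null; python3 -c "
from h import *
tl();plan([.535,-.22,.36])"
```

```text
t 24.75 tcp [ 0.534 -0.005  0.42 ] z [ 0.129  0.67  -0.731] lean_y deg 42.5 lean_x 10.0 toolx [-0.132 -0.719 -0.683] tooly [-0.983  0.184 -0.004] q [-0.62  0.29  1.49  0.68  1.7   2.68] F [-0.4  1.1  1.1]
t 24.75 tcp [ 0.5341 -0.0051  0.42  ] yaw_y 169.38 tilt 43.06 dp [ 19.53  -4.03 -10.01] roll None F [-0.36  1.12  1.05] gap 0.003 q [-0.615  0.287  1.489  0.678  1.699  2.683]
```

```bash
python3 -c "
from h import *
plan([.545,-.17,.32]);plan([.545,-.17,.15])"; python3 -m creep '{"claw":[0,0,0,0,0,0],"dp":[[3.5,-1,-1],[7,-2,-2],[10.5,-2.5,-3],[14,-3,-4],[18,-4,-4],[18,-4,-4]],"roll":[0,0,0,0,0,0]}'>/dev/null; python3 -c "
from h import *
tl();plan([.545,-.16,.12])"
```

```text
t 24.75 tcp [ 0.5341 -0.0051  0.42  ] yaw_y 169.38 tilt 43.06 dp [18.54 -4.07 -3.61] roll None F [-0.36  1.12  1.05] gap 0.003 q [-0.615  0.287  1.489  0.678  1.699  2.683]
t 24.75 tcp [ 0.5341 -0.0051  0.42  ] yaw_y 169.38 tilt 43.06 dp [30.14 -4.    8.81] roll None F [-0.36  1.12  1.05] gap 0.003 q [-0.615  0.287  1.489  0.678  1.699  2.683]
t 25.35 tcp [ 0.543 -0.166  0.323] z [ 0.123  0.674 -0.728] lean_y deg 42.8 lean_x 9.6 toolx [-0.13  -0.717 -0.685] tooly [-0.984  0.179 -0.001] q [-0.82  0.51  1.4   0.59  1.71  2.44] F [-0.9  0.5 -0. ]
t 25.35 tcp [ 0.5427 -0.1659  0.3232] yaw_y 169.7 tilt 43.25 dp [13.48 -0.11 15.23] roll None F [-0.92  0.48 -0.05] gap 0.003 q [-0.817  0.51   1.399  0.591  1.713  2.443]
```

```bash
python3 -m creep '{"claw":[0,0,0,0,0,0],"dp":[[3,0,3.5],[6,0,7],[9,0,10.5],[12,0,13.5],[13.5,-0.1,15.2],[13.5,-0.1,15.2]],"roll":[0,0,0,0,0,0]}'>/dev/null; python3 - <<'E'
from h import *
import pickle
tl()
st=manip.sense()
s=snap("side"); pickle.dump(s,open("side11.pkl","wb")); im=s["image"]; save("side11c.png",cv2.resize(im[90:230,260:420],None,fx=4.5,fy=4))
print("tcp px",proj(s,st["tcp_pos"]))
s=snap("top"); pickle.dump(s,open("top11.pkl","wb")); im=s["image"]; save("top11c.png",cv2.resize(im[150:290,260:420],None,fx=4.5,fy=4))
print("tcp px",proj(s,st["tcp_pos"]))
E
```

```text
t 25.95 tcp [ 0.545 -0.155  0.122] z [ 0.12   0.677 -0.726] lean_y deg 43.0 lean_x 9.3 toolx [-0.125 -0.716 -0.687] tooly [-0.985  0.173 -0.001] q [-0.8   0.76  1.56  0.6   1.37  2.22] F [-0.3 -0.7  0.6]
tcp px (np.float64(349.68945300448775), np.float64(183.58150621117738))
tcp px (np.float64(358.0542419856538), np.float64(212.41676830884867))
```

View pics/side11c.png

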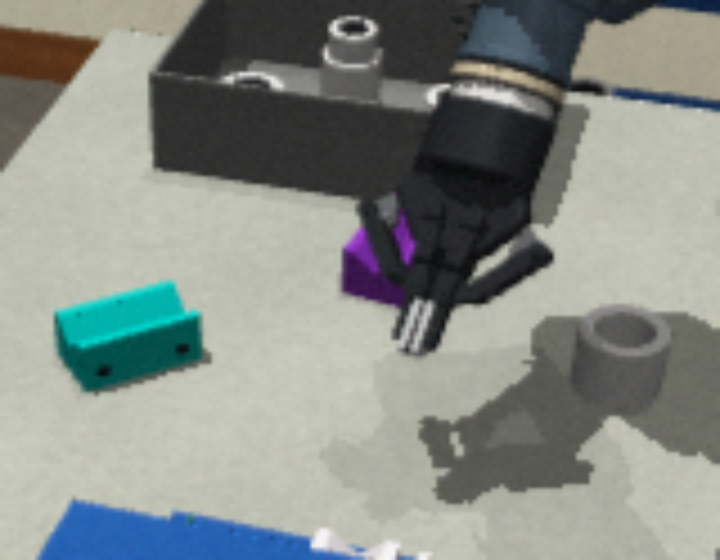

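View pics/top11c.png

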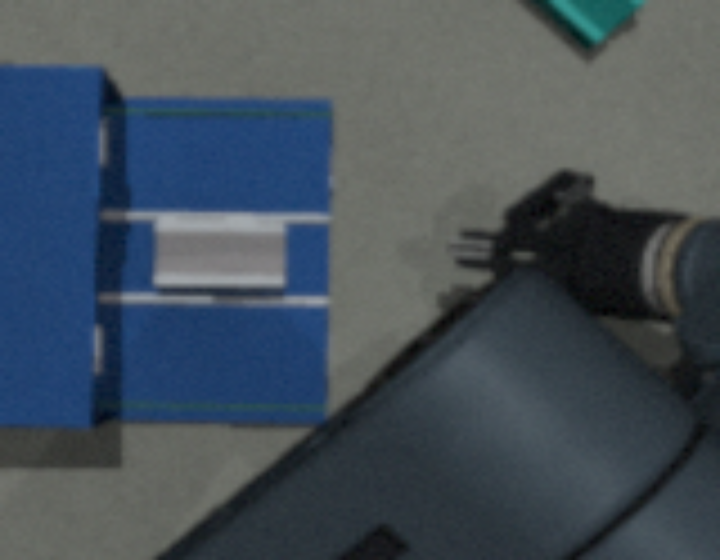

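Both views show the leaned hand with shut fingers: the tip is at (352,177) in the side view and (362,212) in the top view, lined up with the lane. I'll triangulate the tip and check the height of the forearm that will pass over the shelf.

```bash
python3 - <<'E'
from h import *
import pickle
a=pickle.load(open("side11.pkl","rb")); b=pickle.load(open("top11.pkl","rb"))
def rd(s,u,v):
    f,cx,cy=K(s); d=np.array([(u-cx)/f,(v-cy)/f,1])@s["R"]; return -s["R"].T@s["t"],d/np.linalg.norm(d)
c1,d1=rd(a,352.2,177.5); c2,d2=rd(b,361.6,212.4)
A=np.stack([d1,-d2],1); k=np.linalg.lstsq(A,c2-c1,rcond=None)[0]; p1=c1+k[0]*d1;p2=c2+k[1]*d2
st=manip.sense(); R=Ro.from_quat(st["tool_rot"]).as_matrix()
print("tip",p1.round(4),p2.round(4),"in tool",(R.T@((p1+p2)/2-st["tcp_pos"])).round(4))
P=pts(b)
m=(P[...,2]>.2)
for u in range(230,420,15):
    col=[(v,P[v,u].round(2).tolist()) for v in (230,245,260,280,300,320) if P[v,u,2]>.23]
    if col: print(u,col)
L=(pts(a)-st["tcp_pos"])@R
for z0 in np.arange(-.08,.0,.01):
    m=(L[...,2]>z0)&(L[...,2]<=z0+.01)&(abs(L[...,0])<.06)&(abs(L[...,1])<.07)&(pts(a)[...,2]>.05)
    if m.sum()>2: print(z0.round(3),m.sum(),np.percentile(L[m][:,:2],[5,50,95],axis=0).round(3).tolist())
save("side11.png",a["image"])
E
```

```text
tip [ 0.5411 -0.1645  0.1372] [ 0.5443 -0.1641  0.1373] in tool [-0.0016  0.0027 -0.0147]
260 [(320, [0.28, 0.09, 0.39])]
275 [(320, [0.31, 0.04, 0.55])]
290 [(300, [0.35, 0.01, 0.6]), (320, [0.31, 0.01, 0.58])]
305 [(280, [0.39, -0.02, 0.59]), (300, [0.36, -0.02, 0.63]), (320, [0.47, -0.06, 1.44])]
320 [(280, [0.4, -0.05, 0.67]), (300, [0.36, -0.05, 0.65]), (320, [0.32, -0.05, 0.62])]
335 [(260, [0.43, -0.07, 0.72]), (280, [0.4, -0.07, 0.7]), (300, [0.36, -0.07, 0.67]), (320, [0.33, -0.07, 0.64])]
350 [(245, [0.46, -0.1, 0.74]), (260, [0.43, -0.1, 0.74]), (280, [0.4, -0.1, 0.71]), (300, [0.37, -0.1, 0.69])]
365 [(230, [0.48, -0.12, 0.74]), (245, [0.46, -0.12, 0.75]), (260, [0.44, -0.12, 0.75]), (280, [0.47, -0.06, 1.44]), (300, [0.37, -0.12, 0.71])]
380 [(230, [0.48, -0.14, 0.74]), (245, [0.46, -0.14, 0.75]), (260, [0.44, -0.14, 0.75]), (280, [0.4, -0.14, 0.74]), (300, [0.37, -0.14, 0.72])]
395 [(245, [0.46, -0.17, 0.74]), (260, [0.44, -0.16, 0.75]), (280, [0.4, -0.16, 0.74]), (300, [0.37, -0.17, 0.74])]
410 [(230, [0.49, -0.25, 0.45]), (245, [0.45, -0.24, 0.46]), (260, [0.43, -0.19, 0.74]), (280, [0.4, -0.19, 0.75]), (300, [0.37, -0.19, 0.75]), (320, [0.34, -0.19, 0.73])]
-0.08 105 [[-0.016, -0.039], [-0.011, 0.005], [0.01, 0.042]]
-0.07 100 [[-0.014, -0.032], [-0.01, 0.004], [0.008, 0.033]]
-0.06 63 [[-0.014, -0.023], [-0.008, 0.005], [0.001, 0.028]]
-0.05 38 [[-0.012, -0.011], [-0.007, 0.002], [0.001, 0.013]]
-0.04 40 [[-0.013, -0.012], [-0.008, 0.004], [-0.0, 0.014]]
-0.03 40 [[-0.013, -0.012], [-0.007, 0.003], [-0.001, 0.013]]
-0.02 24 [[-0.013, -0.006], [-0.008, 0.003], [0.008, 0.01]]
```

View pics/side11.png

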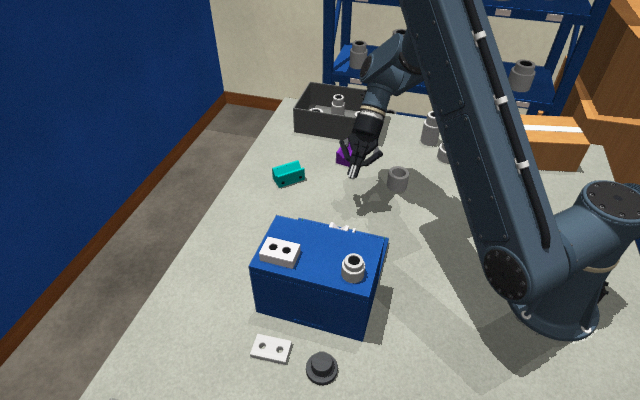

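The triangulated tip is (0.543,-0.164,0.137), which in the tool frame is 13–15 mm behind the TCP. The leading upper corner of the fingers is then level with tcp_y and about 18 mm above tcp_z, and the lowest corner is at tcp_z + 1 mm. The arm links are more than 0.5 m up. I'll go down to tcp_z ≈ 0.026 in front of the lane.

```bash
python3 -c "
from h import *
plan([.546,-.155,.05]);plan([.546,-.13,.026])"
```

```text
t 26.05 tcp [ 0.5469 -0.1561  0.1255] yaw_y 170.05 tilt 43.24 dp [5.11 0.17 5.56] roll None F [ 0.79 -0.6   0.14] gap -0.002 q [-0.801  0.759  1.554  0.605  1.37   2.219]
t 26.05 tcp [ 0.5469 -0.1561  0.1255] yaw_y 170.05 tilt 43.24 dp [4.96 0.61 9.  ] roll None F [ 0.79 -0.6   0.14] gap -0.002 q [-0.801  0.759  1.554  0.605  1.37   2.219]
```

```bash
python3 -m creep '{"claw":[0,0,0,0,0,0],"dp":[[2,0,2.5],[4,0.1,4.5],[5,0.2,6],[5,0.4,7.5],[5,0.6,9],[5,0.6,9]],"roll":[0,0,0,0,0,0]}'>/dev/null; python3 -c "
from h import *
tl();plan([.546,-.055,.026])"
```

```text
t 26.65 tcp [ 0.545 -0.127  0.025] z [ 0.12   0.676 -0.728] lean_y deg 42.9 lean_x 9.4 toolx [-0.121 -0.717 -0.686] tooly [-0.985  0.17  -0.004] q [-0.77  0.91  1.61  0.66  1.19  2.11] F [-0.   0.1 -0.1]
t 26.65 tcp [ 0.5449 -0.1274  0.025 ] yaw_y 170.21 tilt 43.32 dp [-5.27  1.12  4.83] roll None F [-0.01  0.12 -0.13] gap 0.0 q [-0.769  0.909  1.611  0.658  1.194  2.11 ]
```

```bash
python3 -m creep '{"claw":[0,0,0,0,0,0],"dp":[[-1.5,0.3,1.4],[-3,0.6,2.8],[-4.2,0.9,3.9],[-4.9,1.1,4.6],[-5.1,1.1,4.8],[-5.1,1.1,4.8]],"roll":[0,0,0,0,0,0]}'>/dev/null; python3 - <<'E'
from h import *
import pickle
tl();plan([.546,-.045,.026])
s=snap("top"); pickle.dump(s,open("top12.pkl","wb")); im=s["image"]; save("top12c.png",cv2.resize(im[160:270,260:390],None,fx=5.5,fy=5))
E
```

```text
t 27.25 tcp [ 0.547 -0.059  0.025] z [ 0.122  0.673 -0.729] lean_y deg 42.7 lean_x 9.5 toolx [-0.12  -0.719 -0.684] tooly [-0.985  0.171 -0.007] q [-0.68  0.89  1.7   0.74  1.1   2.1 ] F [-1.1 -0.5  0.4]
t 27.25 tcp [ 0.5472 -0.0586  0.0251] yaw_y 170.14 tilt 43.17 dp [-1.03  0.35  0.83] roll None F [-1.14 -0.48  0.38] gap 0.005 q [-0.678  0.889  1.702  0.738  1.104  2.101]
```

View pics/top12c.png

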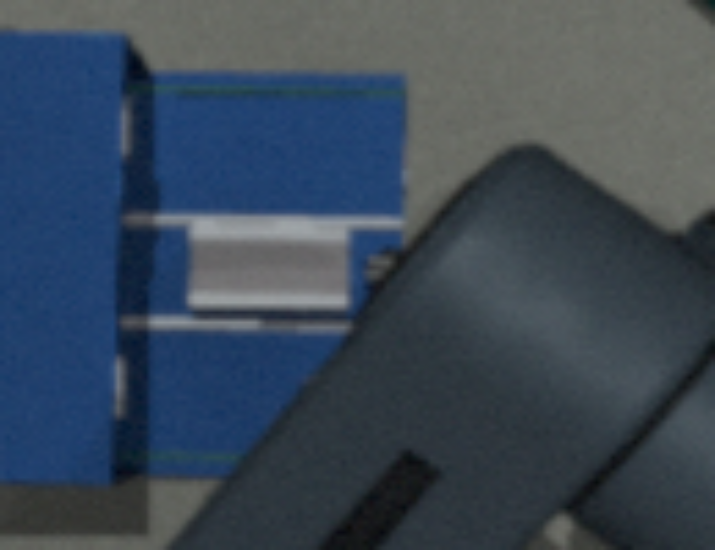

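The fingertips, crop (380,265), are lined up behind the block's rear end, crop (350,268), centred in the lane with about 1 cm to go. Pushing gently; this stretch is still in front of the shelf.

```bash
python3 -m creep '{"claw":[0,0,0,0,0,0,0,0,0],"dp":[[-0.5,0.1,0.5],[-0.9,0.2,0.9],[-1.4,0.35,1.4],[-2,0.45,1.9],[-2.5,0.55,2.4],[-3,0.65,2.8],[-3.5,0.75,3.3],[-3.95,0.85,3.7],[-3.95,0.85,3.7]],"roll":[0,0,0,0,0,0,0,0,0]}'>/dev/null; python3 - <<'E'
from h import *
import pickle
tl()
s=snap("top"); pickle.dump(s,open("top13.pkl","wb")); im=s["image"]; save("top13c.png",cv2.resize(im[160:270,260:390],None,fx=5.5,fy=5))
E
```

```text
t 28.2 tcp [ 0.547 -0.003  0.025] z [ 0.121  0.675 -0.728] lean_y deg 42.8 lean_x 9.4 toolx [-0.121 -0.718 -0.686] tooly [-0.985  0.171 -0.005] q [-0.6   0.88  1.76  0.81  1.04  2.1 ] F [0.2 0.2 0.4]
```

View pics/top13c.png

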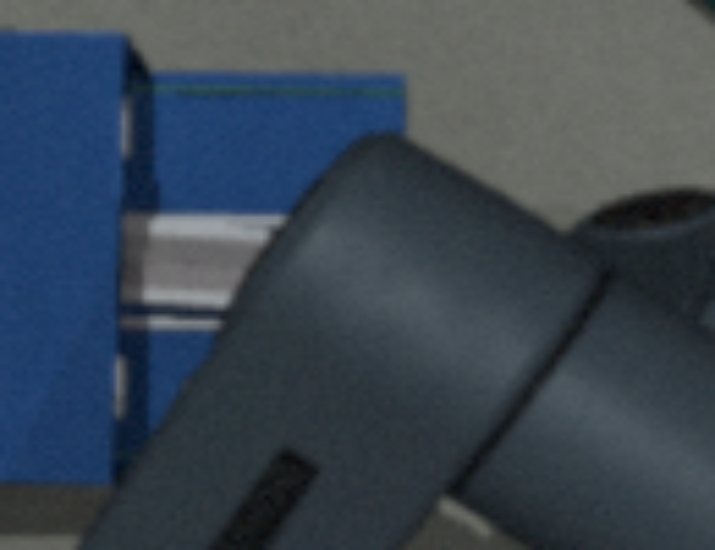

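The block slides straight in under the shelf, its visible rear part between the rails at crop (190,260). The earliest possible stop contact is with the rear end at or beyond the shelf edge (tcp_y ≈ 0.068), so I'll push on slowly to 0.056.

```bash
python3 -m creep '{"claw":[0,0,0,0,0,0,0,0,0,0,0,0],"dp":[[-0.36,0.08,0.34],[-0.72,0.15,0.68],[-1.08,0.23,1.0],[-1.44,0.3,1.35],[-1.8,0.38,1.7],[-2.15,0.45,2.0],[-2.5,0.53,2.36],[-2.85,0.6,2.7],[-3.2,0.68,3.0],[-3.6,0.75,3.4],[-3.95,0.83,3.7],[-4.2,0.9,3.95]],"roll":[0,0,0,0,0,0,0,0,0,0,0,0]}'>/dev/null; python3 - <<'E'
from h import *
tl()
s=snap("side"); im=s["image"]; save("side14c.png",cv2.resize(im[120:260,260:420],None,fx=4.5,fy=4))
E
```

```text
t 29.45 tcp [0.549 0.055 0.025] z [ 0.122  0.674 -0.729] lean_y deg 42.7 lean_x 9.5 toolx [-0.121 -0.719 -0.684] tooly [-0.985  0.172 -0.006] q [-0.5   0.87  1.81  0.9   0.98  2.09] F [-0.7 -2.3 -1. ]
```

View pics/side14c.png

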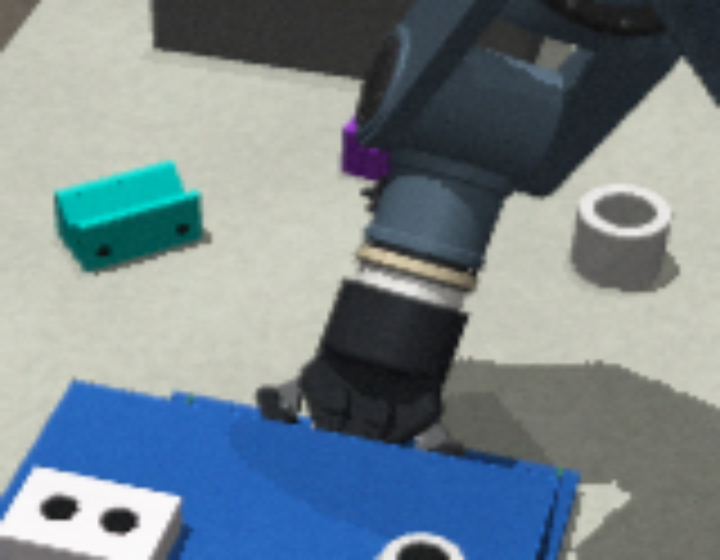

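The friction push is about 2 N and the hand is clear of the shelf edge, crop ≈(370,430). From here I'll take small steps, reading the force after each.

```bash
python3 -m creep '{"claw":[0,0,0,0],"dp":[[-0.14,0.03,0.13],[-0.29,0.06,0.27],[-0.43,0.09,0.4],[-0.58,0.12,0.54]],"roll":[0,0,0,0]}'>/dev/null; python3 -c "
from h import *
tl()"
python3 -m creep '{"claw":[0,0],"dp":[[-0.1,0.02,0.1],[-0.21,0.04,0.2]],"roll":[0,0]}'>/dev/null; python3 -c "
from h import *
tl()"
```

```text
t 29.9 tcp [0.549 0.062 0.025] z [ 0.123  0.673 -0.729] lean_y deg 42.7 lean_x 9.6 toolx [-0.121 -0.719 -0.684] tooly [-0.985  0.172 -0.007] q [-0.49  0.87  1.81  0.91  0.97  2.09] F [-0.5 -1.8 -1.4]
t 30.1 tcp [0.549 0.065 0.025] z [ 0.123  0.673 -0.729] lean_y deg 42.7 lean_x 9.6 toolx [-0.121 -0.719 -0.684] tooly [-0.985  0.172 -0.007] q [-0.49  0.87  1.82  0.91  0.97  2.09] F [-0.1 -2.6 -0.6]
```

```bash
python3 -m creep '{"claw":[0,0],"dp":[[-0.1,0.02,0.1],[-0.21,0.04,0.2]],"roll":[0,0]}'>/dev/null; python3 -c "
from h import *
tl()"
```

```text
t 30.3 tcp [0.549 0.068 0.025] z [ 0.123  0.673 -0.729] lean_y deg 42.7 lean_x 9.6 toolx [-0.121 -0.719 -0.684] tooly [-0.985  0.172 -0.007] q [-0.48  0.87  1.82  0.92  0.97  2.09] F [-0.9 -2.4 -0.4]
```

```bash
python3 -m creep '{"claw":[0,0],"dp":[[-0.1,0.02,0.1],[-0.21,0.04,0.2]],"roll":[0,0]}'>/dev/null; python3 -c "
from h import *
tl()"
```

```text
t 30.5 tcp [0.55  0.071 0.025] z [ 0.123  0.673 -0.729] lean_y deg 42.7 lean_x 9.6 toolx [-0.121 -0.719 -0.684] tooly [-0.985  0.172 -0.007] q [-0.47  0.87  1.82  0.92  0.97  2.09] F [-0.7 -2.5 -1.7]
```

```bash
python3 -m creep '{"claw":[0,0],"dp":[[-0.07,0.04,0.07],[-0.14,0.08,0.13]],"roll":[0,0]}'>/dev/null; python3 -c "
from h import *
tl()"
```

```text
t 30.7 tcp [0.549 0.073 0.025] z [ 0.123  0.673 -0.729] lean_y deg 42.7 lean_x 9.6 toolx [-0.121 -0.719 -0.684] tooly [-0.985  0.172 -0.007] q [-0.47  0.87  1.82  0.92  0.96  2.09] F [-0.6 -2.3 -1.4]
```

```bash
python3 -m creep '{"claw":[0,0],"dp":[[-0.07,0.02,0.07],[-0.14,0.04,0.13]],"roll":[0,0]}'>/dev/null; python3 -c "
from h import *
tl()"
```

```text
t 30.9 tcp [0.549 0.075 0.025] z [ 0.123  0.673 -0.729] lean_y deg 42.7 lean_x 9.6 toolx [-0.121 -0.719 -0.684] tooly [-0.985  0.172 -0.007] q [-0.47  0.87  1.82  0.93  0.96  2.09] F [ 0. -3. -2.]
```

```bash
python3 -m creep '{"claw":[0,0],"dp":[[-0.07,0.02,0.07],[-0.14,0.03,0.13]],"roll":[0,0]}'>/dev/null; python3 -c "
from h import *
tl()"
```

```text
t 31.1 tcp [0.549 0.077 0.025] z [ 0.123  0.673 -0.729] lean_y deg 42.7 lean_x 9.6 toolx [-0.121 -0.719 -0.684] tooly [-0.985  0.172 -0.007] q [-0.47  0.87  1.82  0.93  0.96  2.09] F [-0.6 -1.9 -1.4]
```

```bash
python3 -m creep '{"claw":[0,0],"dp":[[-0.07,0.02,0.07],[-0.14,0.03,0.13]],"roll":[0,0]}'>/dev/null; python3 -c "
from h import *
tl()"
```

```text
t 31.3 tcp [0.549 0.079 0.025] z [ 0.123  0.674 -0.729] lean_y deg 42.7 lean_x 9.6 toolx [-0.121 -0.719 -0.685] tooly [-0.985  0.172 -0.007] q [-0.46  0.87  1.83  0.93  0.96  2.09] F [-0.9 -4.3  0.7]
```

```bash
python3 -m creep '{"claw":[0,0],"dp":[[-0.07,0.02,0.07],[-0.07,0.02,0.07]],"roll":[0,0]}'>/dev/null; python3 -c "
from h import *
tl()"
```

```text
t 31.5 tcp [0.549 0.08  0.025] z [ 0.123  0.674 -0.729] lean_y deg 42.7 lean_x 9.6 toolx [-0.121 -0.719 -0.685] tooly [-0.985  0.172 -0.007] q [-0.46  0.87  1.83  0.94  0.96  2.09] F [ 0.4 -2.1 -1. ]
```

```bash
python3 -m creep '{"claw":[0,0],"dp":[[-0.07,0.02,0.07],[-0.07,0.02,0.07]],"roll":[0,0]}'>/dev/null; python3 -c "
from h import *
tl()"
```

```text
t 31.7 tcp [0.549 0.08  0.025] z [ 0.123  0.673 -0.729] lean_y deg 42.7 lean_x 9.6 toolx [-0.12  -0.719 -0.684] tooly [-0.985  0.172 -0.008] q [-0.46  0.87  1.83  0.94  0.96  2.09] F [ 0.  -4.6  1.8]
```

```bash
python3 -m creep '{"claw":[0,0],"dp":[[-0.07,0.02,0.07],[-0.07,0.02,0.07]],"roll":[0,0]}'>/dev/null; python3 -c "
from h import *
tl()"
```

```text
t 31.9 tcp [0.55  0.081 0.025] z [ 0.124  0.672 -0.73 ] lean_y deg 42.6 lean_x 9.7 toolx [-0.12  -0.72  -0.683] tooly [-0.985  0.173 -0.009] q [-0.46  0.87  1.83  0.94  0.95  2.09] F [-1.1 -6.7  2.7]
```

```bash
python3 -m creep '{"claw":[0,0],"dp":[[-0.07,0.02,0.07],[-0.07,0.02,0.07]],"roll":[0,0]}'; python3 -c "
from h import *
st=manip.sense();print(st['tcp_pos'].round(4),st['force'].round(2))"
```

```text
t: 32.1
tcp_pos: [0.5502, 0.0807, 0.0248]
tool_rot: [-0.599, 0.711, 0.232, 0.284]
force: [-1.2, -9.2, 3.4]
finger_gap: 0.001
[0.5502 0.0807 0.0248] [-1.2  -9.19  3.38]
```

```bash
python3 -m creep '{"claw":[0,0],"dp":[[-0.07,0.02,0.07],[-0.07,0.02,0.07]],"roll":[0,0]}'>/dev/null; python3 -c "
from h import *
st=manip.sense();print(st['tcp_pos'].round(4),st['force'].round(2))"
```

```text
[0.5509 0.0809 0.0247] [ -1.19 -12.1    4.52]
```

The resistance is hard: force rose from 2 N to 12 N over 4 mm of command while the tool stayed at y = 0.0807 m. That's the end stop, with the block's rear about 13 mm behind the shelf edge. Pushing stops here. I'll back off along the lane, still leaned, until clear of the shelf, and look.

```bash
python3 -m creep '{"claw":[0,0,0,0,0,0],"dp":[[0.1,0,-0.1],[0.3,-0.04,-0.3],[0.7,-0.1,-0.7],[1.4,-0.25,-1.4],[1.4,-0.25,-1.4],[1.4,-0.25,-1.4]],"roll":[0,0,0,0,0,0]}'>/dev/null; python3 -c "
from h import *
tl()"
```

```text
t 32.9 tcp [0.548 0.064 0.025] z [ 0.123  0.674 -0.729] lean_y deg 42.8 lean_x 9.6 toolx [-0.121 -0.719 -0.685] tooly [-0.985  0.172 -0.007] q [-0.49  0.87  1.82  0.91  0.97  2.09] F [-0.6  1.3  0.3]
```

The tool is free. To check that the block really dropped (its top should be 59 mm above the bench, against 65 mm on the deck), I'll touch the top of its rim near the rear very lightly from above. The lowest finger corner is at about tcp_z + 1 mm.

```bash
python3 -m creep '{"claw":[0,0,0,0,0,0,0,0],"dp":[[-1.5,0,-1.6],[-3,0,-3.2],[-4.1,0,-4.4],[-4.6,-0.9,-4],[-5.2,-1.5,-3.2],[-6,-1.5,-2.4],[-6.8,-1.4,-1.7],[-7.15,-1.4,-1.5]],"roll":[0,0,0,0,0,0,0,0]}'>/dev/null; python3 -c "
from h import *
tl();plan([.5695,.103,.064])"
```

```text
t 33.7 tcp [0.567 0.105 0.084] z [ 0.119  0.675 -0.728] lean_y deg 42.8 lean_x 9.3 toolx [-0.121 -0.718 -0.685] tooly [-0.985  0.17  -0.004] q [-0.4   0.76  1.79  0.9   1.02  2.25] F [-0.8  0.4  0.4]
t 33.7 tcp [0.5673 0.1049 0.0845] yaw_y 170.23 tilt 43.25 dp [ 1.52 -0.25  1.39] roll None F [-0.77  0.38  0.38] gap 0.002 q [-0.402  0.762  1.79   0.897  1.024  2.252]
```

```bash
python3 -m creep '{"claw":[0,0,0,0,0],"dp":[[0.3,-0.1,0.3],[0.6,-0.1,0.6],[0.9,-0.1,0.9],[1.1,-0.1,1.15],[1.1,-0.1,1.15]],"roll":[0,0,0,0,0]}'>/dev/null; python3 -c "
from h import *
st=manip.sense();print(st['tcp_pos'].round(4),st['force'].round(2))"
python3 -m creep '{"claw":[0,0],"dp":[[0.1,0,0.11],[0.2,0,0.22]],"roll":[0,0]}'>/dev/null; python3 -c "
from h import *
st=manip.sense();print(st['tcp_pos'].round(4),st['force'].round(2))"
```

```text
[0.5695 0.102  0.0688] [-0.51  0.18  0.93]
[0.5698 0.1022 0.0664] [ 0.26  0.15 -0.24]
```

```bash
python3 -m creep '{"claw":[0,0],"dp":[[0.07,0,0.07],[0.14,0,0.15]],"roll":[0,0]}'>/dev/null; python3 -c "
from h import *
st=manip.sense();print(st['tcp_pos'].round(4),st['force'].round(2))"
```

```text
[0.5698 0.1023 0.0643] [ 0.14 -0.24  0.38]
```

```bash
python3 -m creep '{"claw":[0,0],"dp":[[0.07,0,0.07],[0.14,0,0.15]],"roll":[0,0]}'>/dev/null; python3 -c "
from h import *
st=manip.sense();print(st['tcp_pos'].round(4),st['force'].round(2))"
```

```text
[0.5697 0.1024 0.0622] [ 0.13 -0.86  0.43]
```

```bash
python3 -m creep '{"claw":[0,0],"dp":[[0.07,0,0.07],[0.1,0,0.1]],"roll":[0,0]}'>/dev/null; python3 -c "
from h import *
st=manip.sense();print(st['tcp_pos'].round(4),st['force'].round(2))"
```

```text
[0.5697 0.1023 0.0608] [ 0.42 -0.24  0.52]
```

```bash
python3 -m creep '{"claw":[0,0],"dp":[[0.07,0,0.07],[0.1,0,0.1]],"roll":[0,0]}'>/dev/null; python3 -c "
from h import *
st=manip.sense();print(st['tcp_pos'].round(4),st['force'].round(2))"
```

```text
[0.5697 0.1023 0.0594] [-0.23  0.86 -0.08]
```

```bash
python3 -m creep '{"claw":[0,0],"dp":[[0.07,0,0.07],[0.1,0,0.1]],"roll":[0,0]}'>/dev/null; python3 -c "
from h import *
st=manip.sense();print(st['tcp_pos'].round(4),st['force'].round(2))"
```

```text
[0.5697 0.1022 0.0579] [-0.11 -0.31  0.04]
```

```bash
python3 -m creep '{"claw":[0,0],"dp":[[0.07,0,0.07],[0.1,0,0.1]],"roll":[0,0]}'>/dev/null; python3 -c "
from h import *
st=manip.sense();print(st['tcp_pos'].round(4),st['force'].round(2))"
```

```text
[0.5697 0.1022 0.0566] [ 0.02 -0.04  0.78]
```

```bash
python3 -m creep '{"claw":[0,0],"dp":[[0.05,0,0.05],[0.1,0,0.1]],"roll":[0,0]}'>/dev/null; python3 -c "
from h import *
st=manip.sense();print(st['tcp_pos'].round(4),st['force'].round(2))"
```

```text
[0.5698 0.1021 0.0552] [0.09 0.27 0.64]
```

```bash
python3 -m creep '{"claw":[0,0],"dp":[[0.05,0,0.05],[0.1,0,0.1]],"roll":[0,0]}'>/dev/null; python3 -c "
from h import *
st=manip.sense();print(st['tcp_pos'].round(4),st['force'].round(2))"
```

```text
[0.5698 0.1022 0.0544] [-1.5  -1.76  6.37]
```

```bash
python3 -m creep '{"claw":[0,0],"dp":[[0.05,0,0.05],[0.1,0,0.1]],"roll":[0,0]}'>/dev/null; python3 -c "
from h import *
st=manip.sense();print(st['tcp_pos'].round(4),st['force'].round(2))"
```

```text
[0.5699 0.1022 0.0542] [-1.95 -5.26 12.9 ]
```

Contact with the top rim is firm at tcp_z = 0.0545 m, about 3 mm below my prediction for a seated block and 8–9 mm below that for one on the deck. To calibrate, I'll touch the deck with the same finger corner: seated means the deck comes 39 mm lower (0.0155), unseated 45 mm (0.0095).

```bash
python3 -m creep '{"claw":[0,0,0,0,0,0,0,0],"dp":[[-0.7,0,-0.7],[-1.4,0,-1.5],[-0.7,-0.1,-2.2],[1,-0.1,-3.8],[3,0,-5.8],[6,1,-7],[7.4,1,-4.8],[8,1,-4]],"roll":[0,0,0,0,0,0,0,0]}'>/dev/null; python3 -c "
from h import *
tl();plan([.5475,.01,.020])"
```

```text
t 37.0 tcp [0.545 0.018 0.025] z [ 0.123  0.673 -0.729] lean_y deg 42.7 lean_x 9.6 toolx [-0.123 -0.719 -0.684] tooly [-0.985  0.174 -0.006] q [-0.57  0.87  1.79  0.84  1.01  2.09] F [0.1 0.  0.5]
t 37.0 tcp [0.5449 0.0181 0.0253] yaw_y 169.98 tilt 43.19 dp [ 0.91 -0.4  -0.12] roll None F [0.06 0.05 0.52] gap -0.003 q [-0.567  0.873  1.789  0.843  1.014  2.09 ]
```

```bash
python3 -m creep '{"claw":[0,0,0,0],"dp":[[0.2,-0.1,0.2],[0.4,-0.2,0.4],[0.5,-0.2,0.5],[0.5,-0.2,0.5]],"roll":[0,0,0,0]}'>/dev/null; python3 -c "
from h import *
st=manip.sense();print(st['tcp_pos'].round(4),st['force'].round(2))"
python3 -m creep '{"claw":[0,0],"dp":[[0.05,0,0.05],[0.1,0,0.1]],"roll":[0,0]}'>/dev/null; python3 -c "
from h import *
st=manip.sense();print(st['tcp_pos'].round(4),st['force'].round(2))"
```

```text
[0.5476 0.0191 0.02  ] [-0.57  0.14 -0.2 ]
[0.5475 0.0188 0.0186] [ 0.94  0.22 -0.45]
```

```bash
python3 -m creep '{"claw":[0,0],"dp":[[0.05,0,0.05],[0.07,0,0.07]],"roll":[0,0]}'>/dev/null; python3 -c "
from h import *
st=manip.sense();print(st['tcp_pos'].round(4),st['force'].round(2))"
```

```text
[0.5473 0.0187 0.0173] [ 0.78  0.84 -0.54]
```

```bash
python3 -m creep '{"claw":[0,0],"dp":[[0.05,0,0.05],[0.05,0,0.05]],"roll":[0,0]}'>/dev/null; python3 -c "
from h import *
st=manip.sense();print(st['tcp_pos'].round(4),st['force'].round(2))"
```

```text
[0.5473 0.0186 0.0165] [-0.13  0.44  0.14]
```

```bash
python3 -m creep '{"claw":[0,0],"dp":[[0.05,0,0.05],[0.05,0,0.05]],"roll":[0,0]}'>/dev/null; python3 -c "
from h import *
st=manip.sense();print(st['tcp_pos'].round(4),st['force'].round(2))"
```

```text
[0.5473 0.0186 0.0158] [ 0.47 -0.57  0.24]
```

```bash
python3 -m creep '{"claw":[0,0],"dp":[[0.05,0,0.05],[0.05,0,0.05]],"roll":[0,0]}'>/dev/null; python3 -c "
from h import *
st=manip.sense();print(st['tcp_pos'].round(4),st['force'].round(2))"
```

```text
[0.5473 0.0186 0.0155] [-0.32 -1.13  2.16]
```

The deck is at tcp_z = 0.0155 m, exactly 39 mm below the rim's top, so the block's underside is at 14 mm: seated. Retreating from the rack.

```bash
python3 -m creep '{"claw":[0,0,0,0,0,0,0,0,0,0],"dp":[[-0.7,0,-0.8],[0,-0.3,-3],[1.5,-0.7,-6],[2,-1.2,-9.5],[2,-1.8,-13],[2,-2.2,-17],[2,-2.6,-21],[2,-2.6,-24],[2,-2.6,-24],[2,-2.6,-24]],"roll":[0,0,0,0,0,0,0,0,0,0]}'>/dev/null; python3 - <<'E'
from h import *
import pickle
tl()
s0=pickle.load(open("top0.pkl","rb"))
s=snap("top"); save("top20.png",s["image"]); pickle.dump(s,open("top20.pkl","wb"))
save("side20.png",snap("side")["image"])
for n,(a,b,c,d,h) in {"collar":(198,221,220,243,.04),"clamp":(203,222,180,210,.014),"sleeve":(396,425,236,268,.055)}.items():
    r=[]
    for q in(s0,s):
        dif=cv2.absdiff(q["image"],s0["image"])[c:d,a:b].mean(); P=pts(q)[c:d,a:b]; m=P[...,2]>.006+.004
        r.append((P[m].mean(0).round(4).tolist(),m.sum(),round(dif,1)))
    print(n,r)
E
```

```text
t 39.4 tcp [ 0.541 -0.162  0.177] z [ 0.123  0.673 -0.729] lean_y deg 42.7 lean_x 9.6 toolx [-0.121 -0.719 -0.684] tooly [-0.985  0.173 -0.007] q [-0.81  0.68  1.54  0.59  1.45  2.26] F [ 0.2 -0.1 -0.3]
collar [([0.4929, 0.3139, 0.0355], np.int64(327), np.float64(0.0)), ([0.4925, 0.315, 0.0312], np.int64(327), np.float64(9.4))]
clamp [([0.6104, 0.3022, 0.036], np.int64(332), np.float64(0.0)), ([0.6108, 0.3063, 0.0231], np.int64(329), np.float64(15.7))]
sleeve [([0.4295, -0.3163, 0.0721], np.int64(280), np.float64(0.0)), ([0.4385, -0.2421, 0.4852], np.int64(693), np.float64(47.0))]
```

View pics/top20.png

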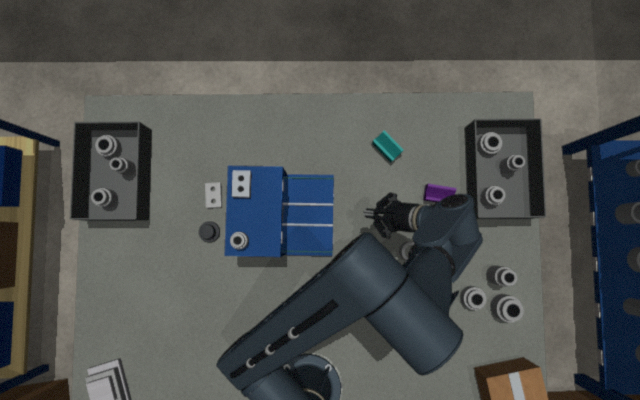

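View pics/side20.png

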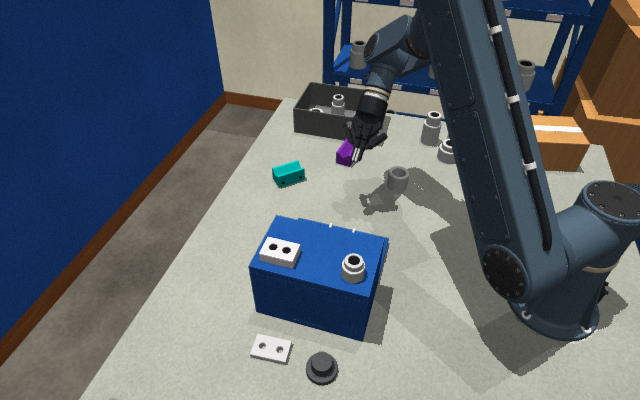

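The lane in front of the shelf is empty (top view 284–333, 205–225). The collar (208,231 top), clamp (212,195 top), sleeve (398,179 side) and look-alikes are where they started, and the arm touches nothing. Handing in.

```bash
python3 -c "
from h import *
print(workorder.sign_off()); st=manip.sense(); print(st['t'],st['force'].round(2))"
```

```text
the job is handed in; nothing more can be done
None
the job is handed in; nothing more can be done
```

The V-block is in its seat under the shelf and the job is handed in, at about 39.5 s on the robot's clock.

**What I did:** I picked up the aluminium V-block and set it down in the middle lane. It stood at rack x ≈ -72 mm, y ≈ -2 mm, flat and released. I then pushed it back with shut fingers until it met a hard stop at about 12 N, its rear roughly 13 mm behind the shelf edge.

**Last checks:**
- **Seated:** a light touch on the block's rear rim and one on the deck came out 39 mm apart. That puts the underside at 14 mm, so it is seated; on the deck the gap would have been 45 mm. I touched one spot near the rear only, so that it lies flat is inferred.
- **Rim touch:** the touch on the rim reached about 13 N, more than I meant.
- **Surroundings:** the pictures show the collar, clamp and look-alikes unmoved. The sleeve was partly hidden from above, so I judged it by eye from the side view. After retreating, the wrist force read near zero.

**What disagreed or was unusual:**
- **Fingertip position:** the images put the fingertips about 30 mm farther back from the TCP than described. My first grasp closed above the block without touching it. I used the image value after that.
- **Leaning the hand:** with the tool straight down, the hand would have met the shelf edge before the fingers could push far enough. I leaned it about 43° by commanding turns past joint 6's limit in free space. Joint 6 read 2.854 and joint 3 read 0.218 at their stated limits of 2.85 and 0.22. I took this as rounding; no fault was reported.

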